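Unstack the canister lids and close every canister

TASK

The storage canisters are washed and dry, and their wooden lids are stacked in one pile on the worktop. Take the pile apart and close each canister with the lid that fits it, every lid level and fully home on the rim; the lid of the big square box must be pressed down until it has snapped in under both of its spring clips. Leave the canisters standing about where they are, do not disturb the cup or the timer, and let go of everything.

Things in the scene. Friction and masses are not known exactly. Their poses are not given: they have to be found in the camera images.
- lid_clip_box: Largest lid: square wooden board 96 x 96 x 8 mm, about 0.11 kg, bottom of the stack. Under it a hollow tapered plug 15 mm deep (square, 81 mm wide at the board, 68 mm at its end). Origin: centre of the plug's lower end, z up; board at z 15 to 23 mm, on it a 12 x 12 mm square knob at z 23 to 35 mm, sides along x and y. Home, the board's underside lies on the canister's rim.
- lid_round_big: Larger round lid: wooden disc 82 mm across, 8 mm thick, second from the bottom of the stack. Under it a hollow tapered plug 15 mm deep (round, 67 mm across at the board, 54 mm at its end). Origin: centre of the plug's lower end, z up; board at z 15 to 23 mm, on it a 12 x 12 mm square knob at z 23 to 35 mm, sides along x and y. Home, the board's underside lies on the canister's rim.
- lid_square_small: Smaller square lid: wooden board 62 x 62 x 8 mm, third from the bottom of the stack. Under it a hollow tapered plug 15 mm deep (square, 48 mm wide at the board, 36 mm at its end). Origin: centre of the plug's lower end, z up; board at z 15 to 23 mm, on it a 12 x 12 mm square knob at z 23 to 35 mm, sides along x and y. Home, the board's underside lies on the canister's rim.
- lid_round_small: Smallest lid: wooden disc 52 mm across, 8 mm thick, top of the stack (knobs below stand inside the plugs). Under it a hollow tapered plug 15 mm deep (round, 39 mm across at the board, 29 mm at its end). Origin: centre of the plug's lower end, z up; board at z 15 to 23 mm, on it a 12 x 12 mm square knob at z 23 to 35 mm, sides along x and y. Home, the board's underside lies on the canister's rim.
- clip_box: Largest canister: open square grey box 96 x 96 mm, 64 mm tall, mouth 86 x 86 mm, 0.6 kg, loose. Origin: centre of underside, x and y along its sides, rim at z 64 mm. A sprung steel clip on its +x and -x sides, to 30 mm above the rim: flared mouth, V bend 3 mm in over the lid's edge. About 3 to 8 N straight down snaps the lid in under both; any of four ways round.
- round_big: Larger round canister: open grey stoneware jar 82 mm across, 76 mm tall, wall 5 mm (mouth 72 mm), 0.6 kg, loose. Origin: centre of its underside, z up; rim at z = 76 mm.
- square_small: Smaller square canister: open grey stoneware jar 62 x 62 mm outside, 68 mm tall, walls 4.5 mm (mouth 53 x 53 mm), 0.5 kg, loose. Origin: centre of its underside, x and y along its sides, z up; rim at z = 68 mm. Its lid fits any of the four ways round.
- round_small: Smallest canister: open round grey stoneware jar 52 mm across, 56 mm tall, wall 4 mm (mouth 44 mm), 0.4 kg, loose. Origin: centre of its underside, z up; rim at z = 56 mm.
- blue_cup: Dark blue espresso cup, 63 x 86 x 50 mm, behind the work, under the front of wall cabinets (underside 0.56 m up, from x = 0.6 m back), not part of the job. Origin: on its underside.
- kitchen_timer: Round white and red kitchen timer, 64 mm across, 47 mm tall, standing behind the work, not part of the job. Origin: centre of its underside.
Things that resemble listed ones, but are neither listed nor needed, are in the scene too. What is shaped like the round_big but yellow is not meant.

How it is judged:
By the outcome, as a careful person would: the job done as asked, in the order asked, and still so for the second after the job is handed in, with the robot touching nothing.
It also fails if it takes over 102 s, if anything falls off the work surface, if the arm or the gripper's body presses on something with over 40 N, if the wrist force passes 120 N, or if a joint passes its speed limit or range.

ROBOT

A 6-joint arm with a two-finger parallel gripper is mounted at the origin on a cart in front of the work surface, level with it; the furniture and walls round the work are solid. World frame = base frame: x ahead of the robot, y to its left, z up, the work surface at z = 0. Lengths are in m, angles in rad, forces in N, time in s.
With the tool pointing down it reaches from about 0.35 to 0.975 m from the base axis. Payload 4.9 kg.
Tool frame: the origin (TCP) lies midway between the tips of the shut fingers; the grasp point (between the pads) lies 19 mm behind it; z points along the fingers, y is the direction in which the jaws open and shut (so a half turn about z gives the same grasp; the last joint's range is limited). The gripper opens to 85 mm and grips with 20 to 120 N. Pads are 22 mm wide; open, the fingers measure 114 mm over their backs; the gripper's body (76 mm by 85 mm) begins 54 mm behind the grasp point. The pads swing forward as they close: fully open they stand 13 mm farther back than shut.
Start: joints at [-1.291, 0.053, 1.613, -0, 1.476, -0.119], TCP at [0.243, -0.576, 0.231] pointing down, gripper open.
Joint ranges: [-3.01, 3.01], [-1.01, 2.22], [0.06, 2.58], [-1.02, 4.17], [0.09, 2.62], [-3.14, 3.14]. Speed limits (rad/s): [2.57, 2.57, 3.14, 3.14, 3.14, 3.14].

INTERFACE

Orientations are given as a rotation vector (axis times angle).
In Python, from station import ctrl gives the robot as it stands.
- The arm moves only by the tool play_rows, never from a script. Its argument "motion" is a list that holds one entry, the list of rows, each a list of 7 numbers: the closure, from -1 (fully open) to 1 (shut), then the shift along the tool's x, y, z in cm, then the turn, a rotation vector about the tool's x, y, z in degrees. A call has 1 to 20 rows; each row is the pose to reach, as a shift and turn from the pose measured when the call began, along the tool's axes at that moment; what a row does not reach only later rows make up. A row lasts 1/8 s, in which the tool goes at most 62.5 mm and 10.7 degrees, less where a joint would pass 70% of its speed; a pose out of reach is approached as far as the arm can. A call with a gripper value outside its range is refused whole. The fingers move at their own pace and stop on an object; "newtons" is the grip in N (left out, the last holds). Time passes only in rows, so rows that repeat a pose let the fingers close. It gives the time, the measured TCP pose, the force and the opening at its end, in the units of the state.
- ctrl.get_obs(): the state, without advancing time (a new reading comes with each control period).
- ctrl.get_image(name): name is "scene" or "top" or "wrist"; returns a dict with "color" (384x512x3 uint8, red, green, blue), "mtx" (3x3 intrinsics, pixels), "T" (4x4, takes a point from camera to world coordinates). Camera axes: x right, y up, looking along -z (the intrinsics and any distortion apply to the point x, -y, -z); pixel columns grow to the right and rows downward; lengths in m; the calibration is good to about 2 mm. A picture is of the moment at which its call begins. There is no depth.
- ctrl.finish_job(): hands the job in, once; it reports no verdict.
The state is a dict: "t": time; "q": joint angles; "dq": joint speeds; "effort": joint torques, N m; "tool_pos": TCP position; "tool_rot": TCP orientation; "contact_force": force on the tool from outside, world axes, zero at the start; "wrist_torque": the same for the moment, N m; "opening": finger opening in m.
Only numpy, scipy, OpenCV 4.12 (cv2) and the standard library are available. Lean on these libraries where they do the work, as an engineer would, in place of code of your own. Each camera call takes 0.05 s, during which the arm holds its last target.

## Working session

There is one attempt and no reset: what is moved stays moved. The work goes in short steps, Python scripts to look and compute and a tool call to move; the robot and the scene stay as the last step left them, time stands still between calls to the robot, and variables do not carry over. Pictures are saved under pics/ and viewed, and the job is handed in when it is done.

Besides the shell and the picture viewer there is one more tool, called after "Request:" in YAML: its name, and indented under it one key for each argument. play_rows: Moves the arm, as the interface text tells. Its arguments: {"type":"object","properties":{"motion":{"type":"array"},"newtons":{"type":"number"}},"required":["motion"]}

```bash
ls; mkdir -p pics
cat > h.py <<'E'
import numpy as np, cv2
from scipy.spatial.transform import Rotation as R
from station import ctrl
def snap(n,f):
    im=ctrl.get_image(n); cv2.imwrite('pics/'+f+'.png',cv2.cvtColor(im['color'],cv2.COLOR_RGB2BGR)); np.savez('pics/'+f+'.npz',**im); return im
def ray(im,u,v):
    K=im['mtx'];p=np.linalg.inv(K)@[u,v,1]; d=im['T'][:3,:3]@[p[0],-p[1],-p[2]]; return im['T'][:3,3],d
def onz(im,u,v,z):
    o,d=ray(im,u,v); return o+d*(z-o[2])/d[2]
def proj(im,P):
    T=im['T'];c=T[:3,:3].T@(np.asarray(P)-T[:3,3]);q=im['mtx']@[c[0],-c[1],-c[2]];return q[:2]/q[2]
E
python3 - <<'E'
from h import *
for n in ['scene','top','wrist']:
    im=snap(n,n+'0'); print(n,im['mtx'].round(1).tolist(),im['T'].round(3).tolist(),[k for k in im])
print(ctrl.get_obs())
E
```

```text
pics
scene [[435.0, 0.0, 256.9], [0.0, 435.0, 189.3], [0.0, 0.0, 1.0]] [[-0.551, 0.529, -0.645, -0.405], [-0.835, -0.353, 0.423, 0.559], [-0.004, 0.771, 0.636, 0.989], [0.0, 0.0, 0.0, 1.0]] ['color', 'mtx', 'T']
top [[410.0, 0.0, 259.3], [0.0, 410.0, 184.5], [0.0, 0.0, 1.0]] [[-0.134, 0.937, -0.322, 0.031], [-0.991, -0.129, 0.037, 0.006], [-0.006, 0.324, 0.946, 1.563], [0.0, 0.0, 0.0, 1.0]] ['color', 'mtx', 'T']
wrist [[342.1, 0.0, 255.3], [0.0, 342.1, 197.0], [0.0, 0.0, 1.0]] [[0.388, 0.887, 0.249, 0.305], [-0.922, 0.375, 0.101, -0.548], [-0.003, -0.269, 0.963, 0.372], [0.0, 0.0, 0.0, 1.0]] ['color', 'mtx', 'T']
{'t': 0.15, 'q': array([-1.29100916e+00,  5.32434518e-02,  1.61397407e+00,  1.24595392e-05,
        1.47601219e+00, -1.18998023e-01]), 'dq': array([ 2.82898142e-04, -1.23160766e-03, -5.32199612e-03,  7.31572647e-05,
       -1.46616894e-04, -1.27308558e-03]), 'effort': array([ 1.45506401e-04, -3.94242954e+01, -3.70721555e+01, -1.46854518e-04,
        4.62201278e-03,  1.23247870e-05]), 'tool_pos': array([ 0.24255615, -0.57548458,  0.23032443]), 'tool_rot': array([-3.07774844e+00, -6.21942575e-01,  1.86994954e-04]), 'contact_force': array([ 0.0265131 , -0.40530149,  0.76246191]), 'wrist_torque': array([-0.00513329, -0.01928542,  0.01509065]), 'opening': 0.08544717348987123}
```

View pics/scene0.png

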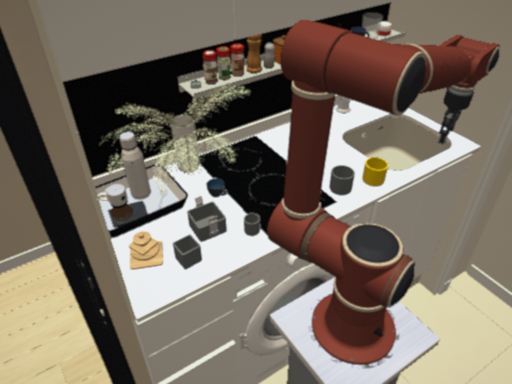

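View pics/top0.png

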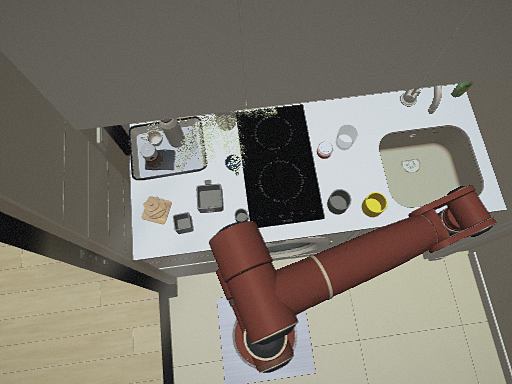

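View pics/wrist0.png

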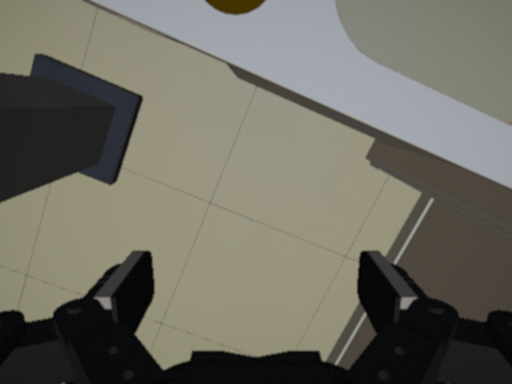

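The top view shows the lid pile at (156,210), the small square jar at (183,223), the clip box at (209,198) and the small round jar at (241,215). The big grey round jar is at (339,201). Two things could be mistaken for it: the yellow jar at (374,204) and a glass at (346,137). The cup is at (233,162) and the timer at (324,150). I'll check these in a close crop.

Run:
```python
from h import *
a=cv2.imread('pics/top0.png')
A=cv2.resize(a[150:240,125:265],None,fx=5.6,fy=5.6,interpolation=cv2.INTER_CUBIC);cv2.imwrite('pics/topcrop0.png',A)
b=a[125:225,290:400];cv2.imwrite('pics/topcrop1.png',cv2.resize(b,None,fx=5,fy=5,interpolation=cv2.INTER_CUBIC))
s=cv2.imread('pics/scene0.png');cv2.imwrite('pics/scenecrop0.png',cv2.resize(s[165:275,95:275],None,fx=4.4,fy=4.4,interpolation=cv2.INTER_CUBIC))
im=dict(np.load('pics/top0.npz'))
for n,u,v,z in [('stack',156,210,.05),('sq',183,223,.068),('clip',209,198,.064),('rs',241,215,.056),('rb',339,201,.076),('cup',233,162,.05),('timer',324,150,.047)]:
    print(n,onz(im,u,v,z).round(3))
```

```text
stack [0.498 0.351 0.05 ]
sq [0.429 0.25  0.068]
clip [0.514 0.144 0.064]
rs [0.433 0.031 0.056]
rb [ 0.431 -0.343  0.076]
cup [0.655 0.037 0.05 ]
timer [ 0.658 -0.332  0.047]
```

View pics/topcrop0.png

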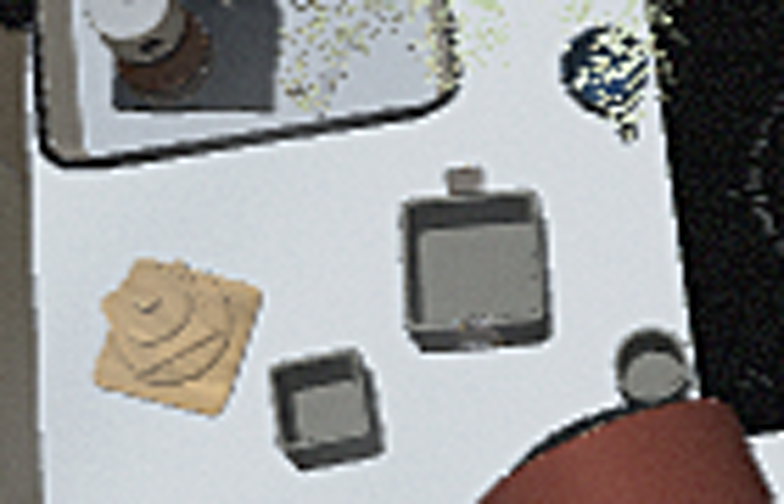

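View pics/topcrop1.png

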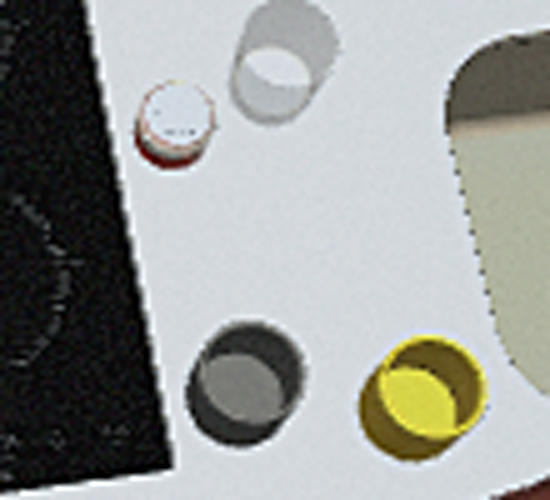

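View pics/scenecrop0.png

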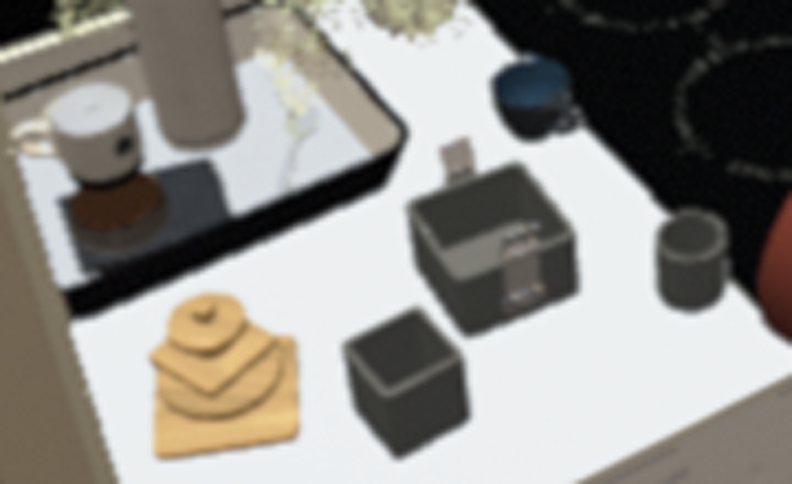

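The crops confirm my choices. The grey jar at top (339,201) is round_big and the yellow one is rejected. The pile is four lids, and the clip box shows its two clips. Next I'll write a move helper and bring the wrist camera over the pile.

```bash
cat >> h.py <<'E'
def plan(P,yaw=None,start=None):
    """target TCP pos & tool-x yaw(deg) -> shift cm, turn deg in tool axes (tool exactly down)"""
    o=ctrl.get_obs(); Rm=R.from_rotvec(o['tool_rot']); 
    sh=Rm.inv().apply(np.array(P)-o['tool_pos'])*100
    x=Rm.as_matrix()[:,0]; cur=np.degrees(np.arctan2(x[1],x[0]))
    if yaw is None: yaw=cur
    c,s=np.cos(np.radians(yaw)),np.sin(np.radians(yaw))
    Rt=R.from_matrix(np.array([[c,s,0],[s,-c,0],[0,0,-1.]]))
    return sh.round(2),np.degrees((Rm.inv()*Rt).as_rotvec()).round(2),round(cur,2)
def st():
    o=ctrl.get_obs(); x=R.from_rotvec(o['tool_rot']).as_matrix()[:,0]
    print('t',round(o['t'],2),'pos',o['tool_pos'].round(4),'yaw',np.degrees(np.arctan2(x[1],x[0])).round(1),'rot',o['tool_rot'].round(3),'F',o['contact_force'].round(1),'op',round(o['opening'],4),'q',o['q'].round(2))
E
python3 - <<'E'
from h import *
st()
for P in [(0.45,-.35,.25),(.52,0,.25),(.50,.15,.25),(.46,.35,.26)]: print(plan(P,22.85))
E
```

```text
t 0.15 pos [ 0.2426 -0.5755  0.2303] yaw 22.8 rot [-3.078 -0.622  0.   ] F [ 0.  -0.4  0.8] op 0.0854 q [-1.29  0.05  1.61  0.    1.48 -0.12]
(array([ 27.87, -12.73,  -1.94]), array([-0.09, -0.01, -0.  ]), np.float64(22.85))
(array([ 47.91, -42.26,  -1.89]), array([-0.09, -0.01, -0.  ]), np.float64(22.85))
(array([ 51.9 , -56.86,  -1.86]), array([-0.09, -0.01, -0.  ]), np.float64(22.85))
(array([ 55.98, -76.85,  -2.83]), array([-0.09, -0.01, -0.  ]), np.float64(22.85))
```

Request:
play_rows:
  motion:
    - [[-1, 5, -2, -2, 0, 0, 0], [-1, 10, -4.5, -2, 0, 0, 0], [-1, 15, -7, -2, 0, 0, 0], [-1, 20, -9.5, -2, 0, 0, 0], [-1, 25.5, -12.5, -2, 0, 0, 0], [-1, 25.5, -12.5, -2, 0, 0, 0], [-1, 25.5, -12.5, -2, 0, 0, 0]]

```text
t: 1.02
tool_pos: [0.4288, -0.3613, 0.2503]
tool_rot: [-3.078, -0.623, 0.001]
contact_force: [-1.0, 0.2, 0.1]
opening: 0.0852
```

Run:
```python
from h import *
st(); snap('wrist','w1'); 
for P in [(.52,0,.25),(.50,.15,.25),(.46,.35,.26),(.5,.35,.26)]: print(plan(P,22.85))
```

```text
t 1.02 pos [ 0.4288 -0.3613  0.2503] yaw 22.9 rot [-3.078e+00 -6.230e-01  1.000e-03] F [-1.   0.2  0.1] op 0.0852 q [-0.83 -0.11  1.74  0.    1.51  0.34]
(array([ 22.47, -29.81,   0.08]), array([-0.1 ,  0.02, -0.04]), np.float64(22.81))
(array([ 26.44, -44.41,   0.1 ]), array([-0.1 ,  0.02, -0.04]), np.float64(22.81))
(array([ 30.5 , -64.4 ,  -0.86]), array([-0.1 ,  0.02, -0.04]), np.float64(22.81))
(array([ 34.19, -62.85,  -0.87]), array([-0.1 ,  0.02, -0.04]), np.float64(22.81))
```

View pics/w1.png

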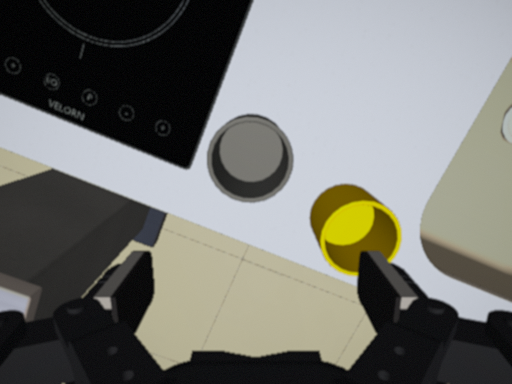

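The wrist view shows the grey jar's rim circle centred near (250,158), radius about 42 px, with the yellow jar at (360,238). I'll measure the grey one.

```bash
cat >> h.py <<'E'
def cont(im,roi,lo,hi,blur=0):
    """largest contour of HSV mask in roi (u0,v0,u1,v1)"""
    hsv=cv2.cvtColor(im['color'],cv2.COLOR_RGB2HSV); m=cv2.inRange(hsv,np.array(lo),np.array(hi))
    k=np.zeros_like(m);u0,v0,u1,v1=roi;k[v0:v1,u0:u1]=m[v0:v1,u0:u1]
    k=cv2.morphologyEx(k,cv2.MORPH_OPEN,np.ones((3,3)))
    c,_=cv2.findContours(k,cv2.RETR_EXTERNAL,cv2.CHAIN_APPROX_NONE)
    return max(c,key=cv2.contourArea) if c else None
def load(f): return dict(np.load('pics/'+f+'.npz'))
E
python3 - <<'E'
from h import *
im=load('w1')
c=cont(im,(195,100,302,215),(0,0,0),(179,90,150))
(x,y),ax,an=cv2.fitEllipse(c); print(x,y,ax,an, cv2.minEnclosingCircle(c), len(c))
p=onz(im,x,y,.076);print(p, [np.linalg.norm(onz(im,x+d[0],y+d[1],.076)-p) for d in [(ax[0]/2,0),(0,ax[1]/2)]])
# rim outline expected check
cc=[proj(im,p+[.041*np.cos(a),.041*np.sin(a),0]) for a in np.linspace(0,6.28,60)]
v=im['color'].copy()
for q in cc: cv2.circle(v,tuple(int(round(t*4)) for t in q),1,(255,0,0),-1,shift=2)
cv2.imwrite('pics/w1c.png',cv2.cvtColor(cv2.resize(v[90:230,180:320],None,fx=4,fy=4),cv2.COLOR_RGB2BGR))
print(v[158-46:158-36,250].tolist())
E
```

```text
249.64088439941406 158.19972229003906 (84.8818588256836, 86.89547729492188) 0.5568686723709106 ((249.9732666015625, 157.6995391845703), 44.26097106933594) 245
[ 0.44168191 -0.34774504  0.076     ] [np.float64(0.03951522425475044), np.float64(0.04218005878004384)]
[[198, 203, 212], [168, 172, 180], [114, 118, 121], [64, 65, 65], [67, 67, 64], [99, 98, 94], [119, 119, 113], [120, 120, 115], [111, 111, 106], [103, 102, 97]]
```

View pics/w1c.png

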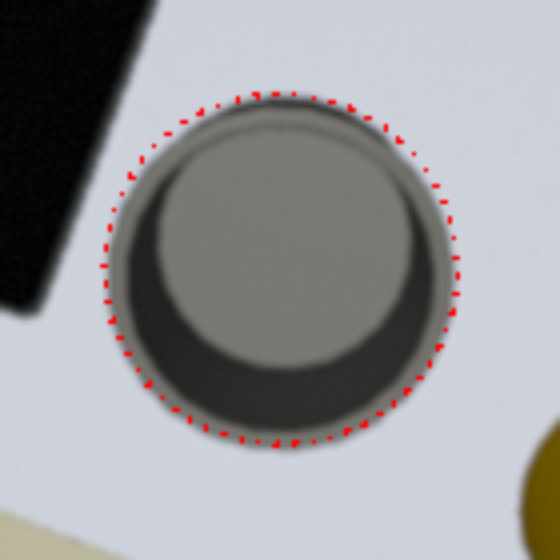

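Request:
play_rows:
  motion:
    - [[-1, 4, -5.5, 0, 0, 0, 0], [-1, 8.5, -11, 0, 0, 0, 0], [-1, 13, -16.5, 0, 0, 0, 0], [-1, 17, -22, 0, 0, 0, 0], [-1, 20, -27.5, 0, 0, 0, 0], [-1, 22.5, -33, 0, 0, 0, 0], [-1, 24, -38.5, 0, 0, 0, 0], [-1, 26, -44, 0, 0, 0, 0], [-1, 26, -44, 0, 0, 0, 0], [-1, 26, -44, 0, 0, 0, 0]]

```text
t: 2.33
tool_pos: [0.4979, 0.1438, 0.2509]
tool_rot: [-3.079, -0.621, 0.002]
contact_force: [0.5, -0.6, -0.1]
opening: 0.0854
```

Run:
```python
from h import *
st(); snap('wrist','w2'); 
for P in [(.46,.35,.26),(.5,.35,.26)]: print(plan(P,22.85))
```

```text
t 2.33 pos [0.4979 0.1438 0.2509] yaw 22.8 rot [-3.079e+00 -6.210e-01  2.000e-03] F [ 0.5 -0.6 -0.1] op 0.0854 q [ 0.14 -0.22  1.83  0.    1.53  1.31]
(array([  4.49, -20.56,  -0.9 ]), array([-0.06,  0.05, -0.13]), np.float64(22.72))
(array([  8.18, -19.01,  -0.9 ]), array([-0.06,  0.05, -0.13]), np.float64(22.72))
```

View pics/w2.png

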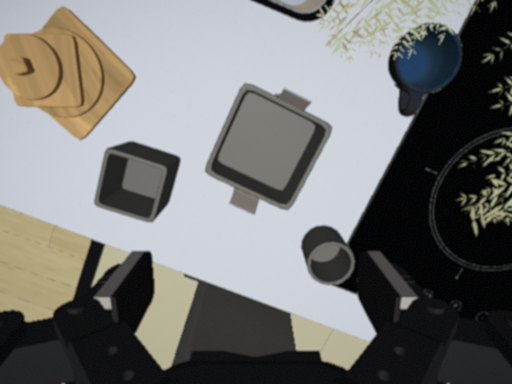

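The wrist view shows the pile at (60,70), square_small at (135,180), the clip box at (268,147) with clips at (293,100) and (243,200), and round_small at (328,255). I'll zoom in for the rim corners.

Run:
```python
from h import *
a=cv2.imread('pics/w2.png')
cv2.imwrite('pics/w2a.png',cv2.resize(a[75:225,190:350],None,fx=5,fy=4*1.0,interpolation=cv2.INTER_CUBIC) if 0 else cv2.resize(a[75:220,190:350],None,fx=4,fy=4,interpolation=cv2.INTER_CUBIC))
cv2.imwrite('pics/w2b.png',cv2.resize(a[130:230,85:190],None,fx=6,fy=6,interpolation=cv2.INTER_CUBIC))
cv2.imwrite('pics/w2d.png',cv2.resize(a[215:295,290:370],None,fx=6,fy=6,interpolation=cv2.INTER_CUBIC))
```

```text
(no output)
```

View pics/w2a.png

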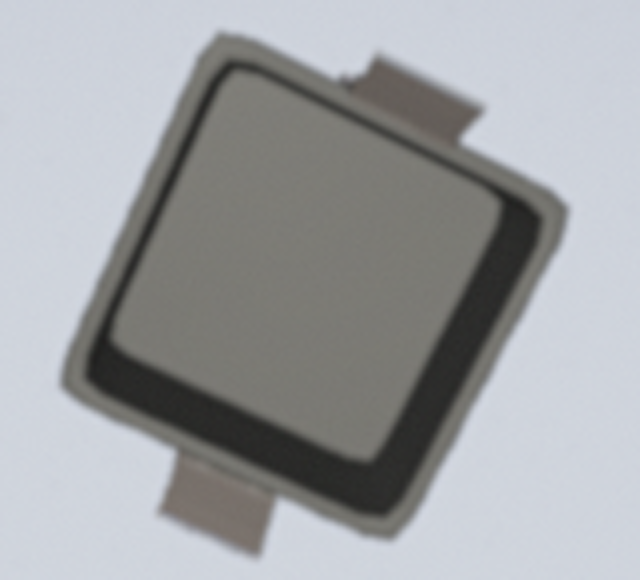

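View pics/w2b.png

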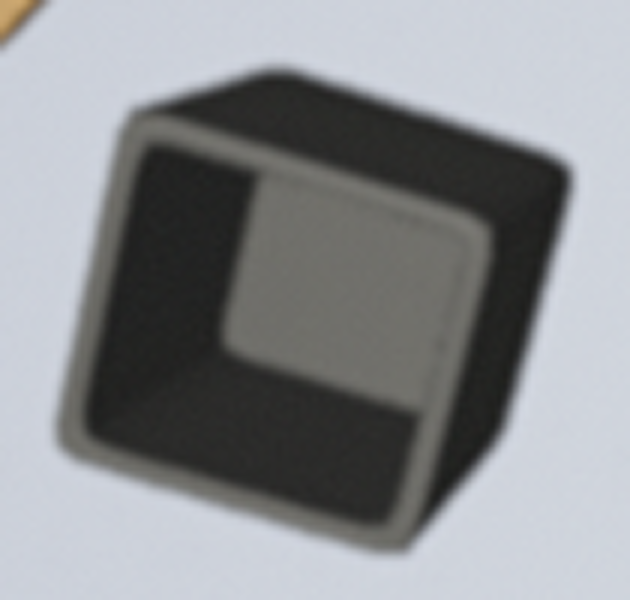

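View pics/w2d.png

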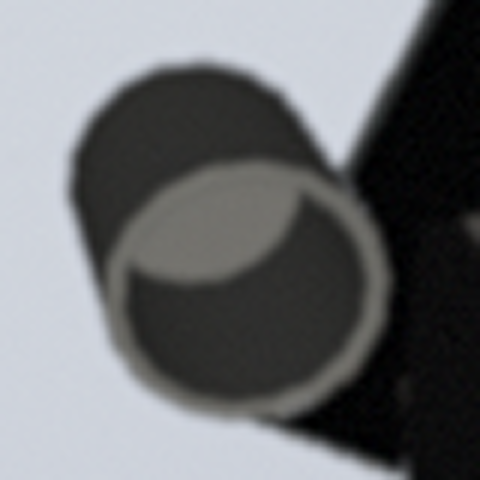

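Request:
play_rows:
  motion:
    - [[-1, 2, -5.5, -0.5, 0, 0, 0], [-1, 4, -11, -1, 0, 0, 0], [-1, 6, -16, -1, 0, 0, 0], [-1, 6, -19, -1, 0, 0, 0], [-1, 6, -19, -1, 0, 0, 0], [-1, 6, -19, -1, 0, 0, 0]]

```text
t: 3.12
tool_pos: [0.481, 0.3396, 0.2609]
tool_rot: [-3.081, -0.615, 0.002]
contact_force: [-0.5, -1.3, -0.1]
opening: 0.0852
```

Run:
```python
from h import *
st(); snap('wrist','w3')
```

```text
t 3.12 pos [0.481  0.3396 0.2609] yaw 22.6 rot [-3.081e+00 -6.150e-01  2.000e-03] F [-0.5 -1.3 -0.1] op 0.0852 q [ 0.49 -0.05  1.66  0.    1.53  1.66]
```

View pics/w3.png

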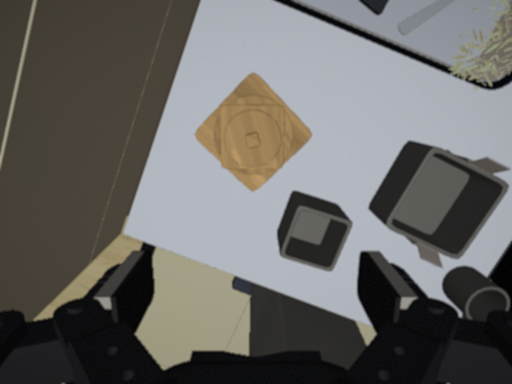

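Now the pile is seen from straight above, knob at (252,140). I'll compute rim centres and yaws from the corners, and crop the pile.

```bash
cat >> h.py <<'E'
def sq(im,pts,z):
    P=np.array([onz(im,u,v,z) for u,v in pts]); c=P.mean(0); e=np.roll(P,-1,0)-P
    L=np.linalg.norm(e[:,:2],axis=1); a=np.degrees(np.arctan2(e[:,1],e[:,0]))
    print('centre',c.round(4),'sides',L.round(4),'yaw mod 90',((a+45)%90-45).round(1)); return c
E
python3 - <<'E'
from h import *
im=load('w2')
print('clip');sq(im,[(190+x/4,75+y/4) for x,y in [(208,28),(574,203),(400,547),(56,386)]],.064)
print('sqs');sq(im,[(85+x/6,130+y/6) for x,y in [(126,101),(499,213),(412,560),(53,455)]],.068)
x,y=290+249/6,215+288/6
p=onz(im,x,y,.056);print('rs',p)
v=im['color'].copy()
for a in np.linspace(0,6.28,50):
    q=proj(im,p+[.026*np.cos(a),.026*np.sin(a),0]);cv2.circle(v,tuple(int(round(t*4)) for t in q),1,(255,0,0),-1,shift=2)
cv2.imwrite('pics/w2e.png',cv2.cvtColor(cv2.resize(v[215:295,290:370],None,fx=6,fy=6),cv2.COLOR_RGB2BGR))
a=cv2.imread('pics/w3.png')
cv2.imwrite('pics/w3a.png',cv2.resize(a[65:200,185:320],None,fx=4.4,fy=4.4,interpolation=cv2.INTER_CUBIC))
cv2.imwrite('pics/w3b.png',cv2.resize(a[120:160,232:272],None,fx=12,fy=12,interpolation=cv2.INTER_CUBIC))
E
```

```text
clip
centre [0.523  0.1441 0.064 ] sides [0.0944 0.0937 0.0948 0.0915] yaw mod 90 [-1.7 -1.6 -3.1 -1.8]
sqs
centre [0.4387 0.2539 0.068 ] sides [0.0605 0.062  0.061  0.0616] yaw mod 90 [5.6 5.2 5.2 4.8]
rs [0.43648778 0.03104817 0.056     ]
```

View pics/w2e.png

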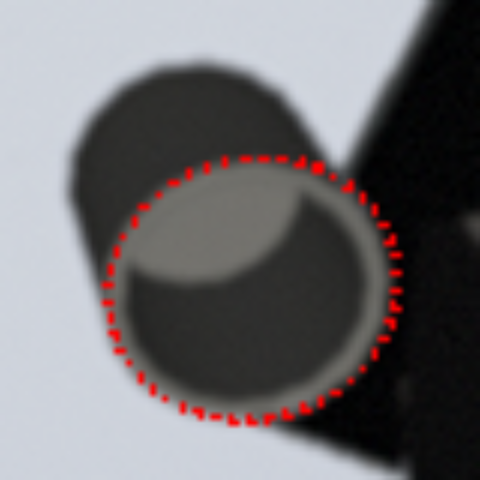

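View pics/w3a.png

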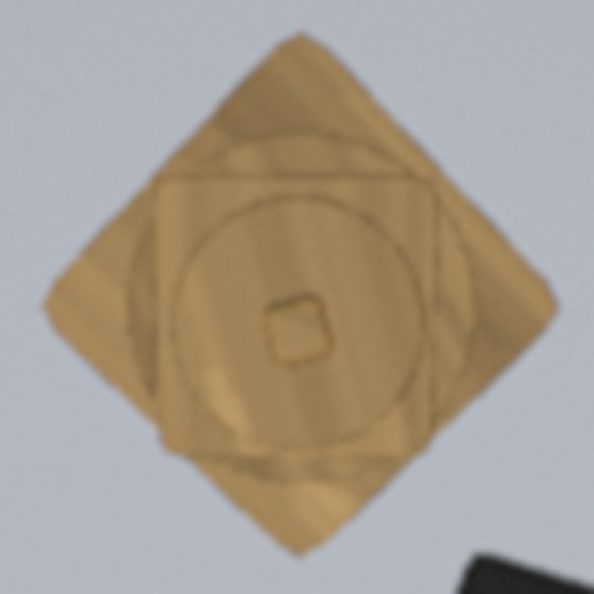

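View pics/w3b.png

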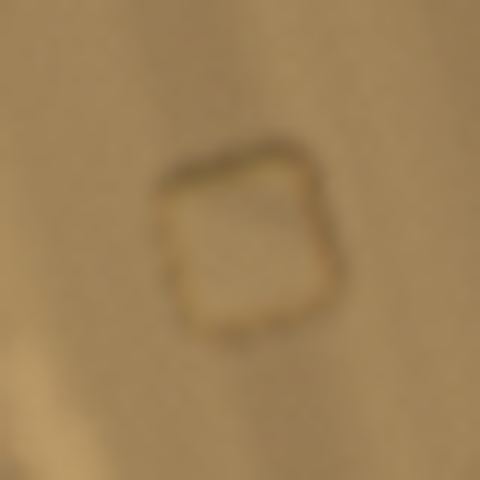

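Run:
```python
from h import *
im=load('w3')
print('knob');c=sq(im,[(232+x/12,120+y/12) for x,y in [(160,180),(307,138),(347,292),(195,337)]],.104)
print('disc ctr',onz(im,185+298/4.4,65+324/4.4,.092), 'r px->', np.linalg.norm(onz(im,185+424/4.4,65+324/4.4,.092)-onz(im,185+172/4.4,65+324/4.4,.092)))
print('sq small');sq(im,[(185+x/4.4,65+y/4.4) for x,y in [(160,177),(437,178),(430,458),(163,448)]],.069)
print('clip lid');sq(im,[(185+x/4.4,65+y/4.4) for x,y in [(301,28),(562,306),(298,561),(40,303)]],.023)
print('knob at lower z if wrong', onz(im,252.8,140,.08))
print(plan((c[0],c[1],.16),0))
```

```text
knob
centre [0.5126 0.357  0.104 ] sides [0.011  0.0114 0.0115 0.0116] yaw mod 90 [38.3 37.4 39.  34.9]
disc ctr [0.51223213 0.35721893 0.092     ] r px-> 0.05162124679789687
sq small
centre [0.511 0.357 0.069] sides [0.0594 0.061  0.0602 0.0589] yaw mod 90 [22.4 22.4 20.4 21.7]
clip lid
centre [0.5097 0.3562 0.023 ] sides [0.0921 0.0932 0.0925 0.0918] yaw mod 90 [-22.6 -22.5 -23.5 -22.7]
knob at lower z if wrong [0.50988442 0.35629013 0.08      ]
(array([ 3.61, -0.39, 10.09]), array([-1.000e-02,  6.000e-02,  2.257e+01]), np.float64(22.57))
```

Heights and sizes agree: the disc measures 51.6 mm, and the knob is at z 0.104 and yaw about 37.5°. I'll approach the top lid's knob with partly open jaws.

Request:
play_rows:
  motion:
    - [[0.3, 1.8, -0.2, 4, 0, 0, -8], [0.3, 3.6, -0.4, 9, 0, 0, -15], [0.3, 3.6, -0.4, 13, 0, 0, -15], [0.3, 3.6, -0.4, 13, 0, 0, -15], [0.3, 3.6, -0.4, 13, 0, 0, -15], [0.3, 3.6, -0.4, 13, 0, 0, -15]]
  newtons: 40

```text
t: 3.92
tool_pos: [0.5143, 0.3575, 0.1343]
tool_rot: [-2.973, -1.01, -0.006]
contact_force: [1.1, -0.2, 0.2]
opening: 0.0296
```

Run:
```python
from h import *
st(); im=snap('wrist','w4'); print(plan((.5126,.357,.094),37.5)); print(proj(im,(.5126,.357,.104)))
```

```text
t 3.92 pos [0.5143 0.3575 0.1343] yaw 37.5 rot [-2.973 -1.01  -0.006] F [ 1.1 -0.2  0.2] op 0.0296 q [0.49 0.13 1.7  0.   1.31 1.4 ]
(array([-0.16, -0.04,  3.99]), array([ 0.01, -0.21,  0.05]), np.float64(37.55))
[257.39029053 236.33450494]
```

View pics/w4.png

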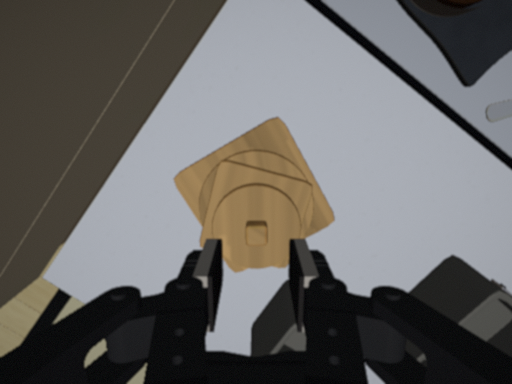

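The knob sits between the open jaws at (257,234), as predicted. I'll go down, grip and lift.

Request:
play_rows:
  motion:
    - [[0.3, -0.15, 0, 2.5, 0, -0.2, 0], [0.3, -0.15, 0, 4, 0, -0.2, 0], [0.3, -0.15, 0, 4, 0, -0.2, 0], [1, -0.15, 0, 4, 0, -0.2, 0], [1, -0.15, 0, 4, 0, -0.2, 0], [1, -0.15, 0, 4, 0, -0.2, 0], [1, -0.15, 0, 4, 0, -0.2, 0]]
  newtons: 40

```text
t: 4.85
tool_pos: [0.5133, 0.357, 0.0946]
tool_rot: [-2.974, -1.011, -0.002]
contact_force: [0.7, 0.8, 1.5]
opening: 0.0104
```

Run:
```python
from h import *
st()
```

```text
t 4.85 pos [0.5133 0.357  0.0946] yaw 37.5 rot [-2.974e+00 -1.011e+00 -2.000e-03] F [0.7 0.8 1.5] op 0.0104 q [0.49 0.17 1.72 0.   1.25 1.4 ]
```

Request:
play_rows:
  motion:
    - [[1, 0, 0, -2, 0, 0, 0], [1, 0, 0, -5, 0, 0, 0], [1, 0, 0, -9, 0, 0, 0], [1, 0, 0, -9, 0, 0, 0], [1, 0, 0, -9, 0, 0, 0]]

```text
t: 5.48
tool_pos: [0.5131, 0.3569, 0.1849]
tool_rot: [-2.974, -1.011, -0.003]
contact_force: [-0.4, -0.0, -1.0]
opening: 0.0101
```

Run:
```python
from h import *
st(); im=snap('wrist','w5'); print(plan((.4365,.031,.15),37.5)); print(proj(im,(.5126,.357,.104)))
```

```text
t 5.47 pos [0.5131 0.3569 0.1849] yaw 37.5 rot [-2.974 -1.011 -0.003] F [-0.4 -0.  -1. ] op 0.0101 q [ 0.49  0.08  1.66 -0.    1.4   1.4 ]
(array([-25.87,  21.18,   3.37]), array([-0.  ,  0.01,  0.05]), np.float64(37.55))
[257.2754237  206.43214585]
```

View pics/w5.png

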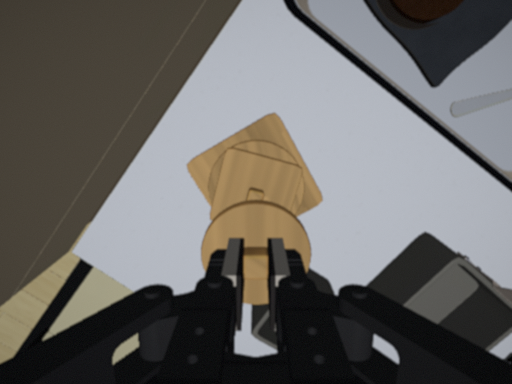

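The lid is held and the rest of the pile is undisturbed. I'll check the lid's offset in the grip.

```bash
cat >> h.py <<'E'
def off(f,uv,r,zoff=-0.0025):
    """far edge pixel of held disc -> offset along tool x between disc centre & TCP"""
E
python3 - <<'E'
from h import *
im=load('w5');o=ctrl.get_obs();Rm=R.from_rotvec(o['tool_rot']).as_matrix()
for dz in (.002,.003):
    z=o['tool_pos'][2]-dz
    for uv in [(256,200.5),(201.5,250),(311,250)]:
        p=onz(im,*uv,z); print(dz,uv,(Rm.T@(p-o['tool_pos'])).round(4))
E
```

```text
0.002 (256, 200.5) [ 0.0269 -0.0013  0.002 ]
0.002 (201.5, 250) [ 0.0031 -0.0264  0.002 ]
0.002 (311, 250) [0.0031 0.0241 0.002 ]
0.003 (256, 200.5) [ 0.0266 -0.0013  0.003 ]
0.003 (201.5, 250) [ 0.0026 -0.0266  0.003 ]
0.003 (311, 250) [0.0026 0.0243 0.003 ]
```

Request:
play_rows:
  motion:
    - [[1, -4.5, 3.5, 0, 0, 0, 0], [1, -9, 7, 0, 0, 0, 0], [1, -13.5, 11, 0, 0, 0, 0], [1, -18, 14.5, 0, 0, 0, 0], [1, -22.5, 18.2, 0, 0, 0, 0], [1, -25.8, 21.3, 2, 0, 0, 0], [1, -25.8, 21.3, 7, 0, 0, 0], [1, -25.8, 21.3, 7.5, 0, 0, 0], [1, -25.8, 21.3, 7.5, 0, 0, 0], [1, -25.8, 21.3, 7.5, 0, 0, 0]]

```text
t: 6.78
tool_pos: [0.4392, 0.0309, 0.1106]
tool_rot: [2.973, 1.012, 0.004]
contact_force: [0.6, 0.1, 0.9]
opening: 0.0103
```

Run:
```python
from h import *
st(); im=snap('wrist','w6'); s=snap('scene','s6'); print(plan((.4368,.030,.0675),37.5))
c=s['color'][165:275,200:310]; cv2.imwrite('pics/s6c.png',cv2.cvtColor(cv2.resize(c,None,fx=5,fy=5),cv2.COLOR_RGB2BGR))
```

```text
t 6.78 pos [0.4392 0.0309 0.1106] yaw 37.6 rot [2.973 1.012 0.004] F [0.6 0.1 0.9] op 0.0103 q [-0.1  -0.31  2.15 -0.    1.3   0.82]
(array([-0.24, -0.08,  4.3 ]), array([ 0.12, -0.11,  0.11]), np.float64(37.61))
```

View pics/w6.png

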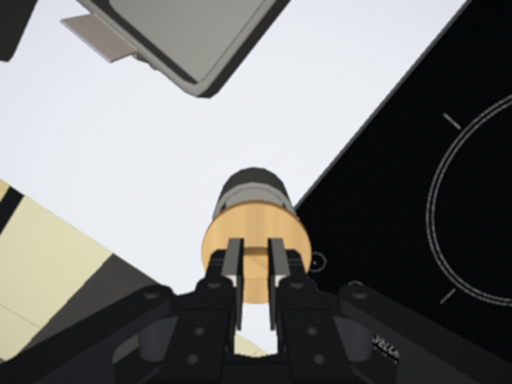

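View pics/s6c.png

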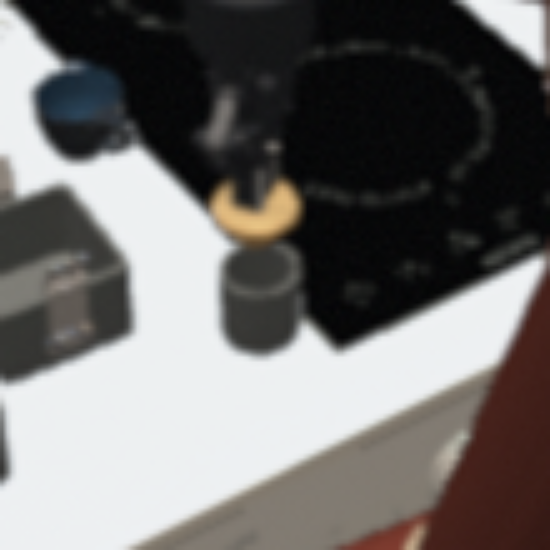

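The lid hangs over the small jar. I'll check its rim in this near view: far arc at about (254,184), sides at about (214,210) and (293,210).

Run:
```python
from h import *
im=load('w6');o=ctrl.get_obs();Rm=R.from_rotvec(o['tool_rot']).as_matrix()
c=im['color'][160:225,200:310]; 
v=im['color'].copy()
for P,col in [((.4365,.031,.056),(255,0,0)),((.4371,.0299,.056),(0,0,255))]:
  for a in np.linspace(0,6.28,80):
    q=proj(im,np.array(P)+[.026*np.cos(a),.026*np.sin(a),0]);cv2.circle(v,tuple(int(round(t*4)) for t in q),1,col,-1,shift=2)
cv2.imwrite('pics/w6c.png',cv2.cvtColor(cv2.resize(v[160:225,200:310],None,fx=7,fy=7),cv2.COLOR_RGB2BGR))
```

```text
(no output)
```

View pics/w6c.png

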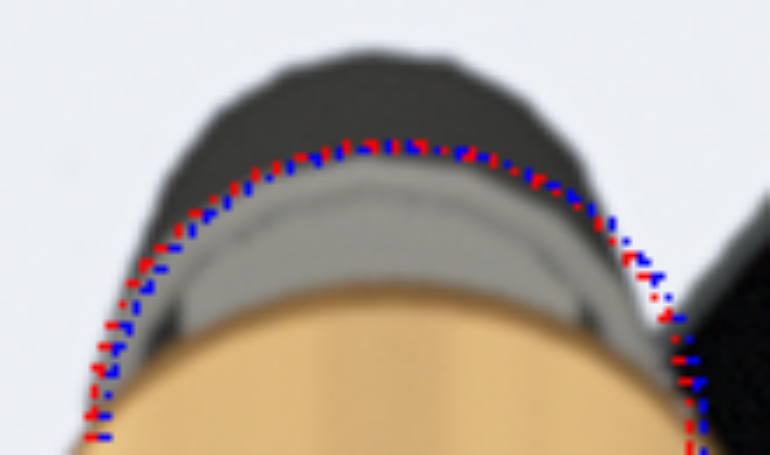

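Request:
play_rows:
  motion:
    - [[1, -0.35, -0.1, 1.5, 0, 0, 0], [1, -0.35, -0.1, 3, 0, 0, 0], [1, -0.35, -0.1, 3.7, 0, 0, 0], [1, -0.35, -0.1, 4.1, 0, 0, 0], [1, -0.35, -0.1, 4.3, 0, 0, 0], [1, -0.35, -0.1, 4.4, 0, 0, 0], [1, -0.35, -0.1, 4.4, 0, 0, 0]]

```text
t: 7.75
tool_pos: [0.4363, 0.0294, 0.0674]
tool_rot: [2.972, 1.012, 0.005]
contact_force: [-2.0, -1.0, 3.6]
opening: 0.0103
```

Run:
```python
from h import *
st(); im=snap('wrist','w7')
```

```text
t 7.75 pos [0.4363 0.0294 0.0674] yaw 37.6 rot [2.972 1.012 0.005] F [-2.  -1.   3.6] op 0.0103 q [-0.1  -0.25  2.18 -0.    1.21  0.81]
```

View pics/w7.png

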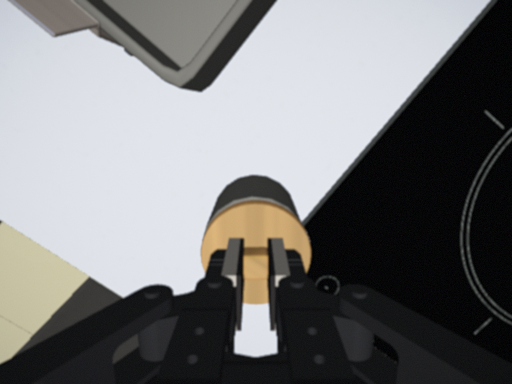

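Request:
play_rows:
  motion:
    - [[1, -0.08, 0, 0, 0, 0, 0], [1, -0.08, 0, 0.05, 0, 0, 0], [0.4, -0.08, 0, 0, 0, 0, 0], [0.4, -0.08, 0, 0, 0, 0, 0], [0.4, -0.08, 0, -2, 0, 0, 0], [0.4, -0.1, 0, -5, 0, 0, 0], [0.4, -0.1, 0, -8, 0, 0, 0], [0.4, -0.1, 0, -8, 0, 0, 0]]

```text
t: 8.8
tool_pos: [0.437, 0.0287, 0.1499]
tool_rot: [2.97, 1.011, 0.013]
contact_force: [-0.4, -0.2, 0.7]
opening: 0.0256
```

Run:
```python
from h import *
st(); im=snap('wrist','w8'); s=snap('scene','s8')
c=s['color'][165:275,200:310]; cv2.imwrite('pics/s8c.png',cv2.cvtColor(np.hstack([cv2.resize(c,None,fx=3.6,fy=3.6),im['color'][100:384][:,60:440][:396]] ) if 0 else cv2.resize(c,None,fx=5,fy=5,interpolation=cv2.INTER_CUBIC),cv2.COLOR_RGB2BGR))
print(plan((.512,.357,.2),22))
```

```text
t 8.8 pos [0.437  0.0287 0.1499] yaw 37.6 rot [2.97  1.011 0.013] F [-0.4 -0.2  0.7] op 0.0256 q [-0.1  -0.37  2.12 -0.    1.38  0.81]
(array([ 26.15, -21.27,  -5.33]), array([ 0.11, -0.14, 15.61]), np.float64(37.61))
```

View pics/w8.png

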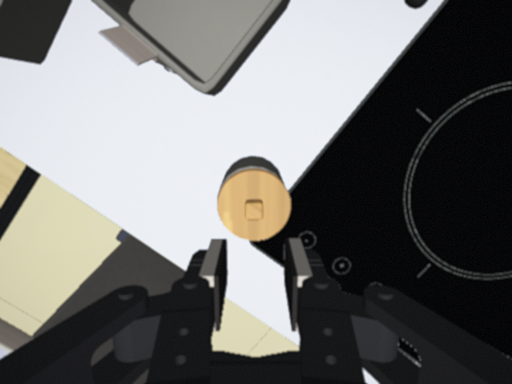

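View pics/s8c.png

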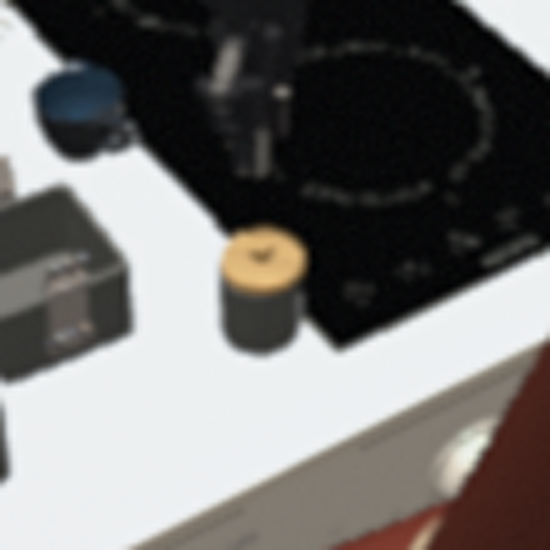

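Small round jar: the lid looks level and home in both views. Next is the small square lid.

Request:
play_rows:
  motion:
    - [[0.4, 4.5, -3.5, -3, 0, 0, 5], [0.4, 9, -7.2, -3, 0, 0, 10], [0.4, 13.5, -11, -3, 0, 0, 15.6], [0.4, 18, -14.6, -3, 0, 0, 15.6], [0.4, 22.5, -18.3, -3, 0, 0, 15.6], [0.4, 26.15, -21.3, -2, 0, 0, 15.6], [0.4, 26.15, -21.3, 1, 0, 0, 15.6], [0.4, 26.15, -21.3, 2.5, 0, 0, 15.6], [0.4, 26.15, -21.3, 2.5, 0, 0, 15.6]]

```text
t: 10.02
tool_pos: [0.5104, 0.3559, 0.1185]
tool_rot: [3.081, 0.598, -0.004]
contact_force: [1.0, -0.1, -0.1]
opening: 0.0259
```

Run:
```python
from h import *
st(); im=snap('wrist','w9'); print(plan((.512,.357,.0716),22))
a=cv2.imread('pics/w9.png');cv2.imwrite('pics/w9c.png',cv2.resize(a[190:310,180:340],None,fx=5,fy=5,interpolation=cv2.INTER_CUBIC))
```

```text
t 10.03 pos [0.5104 0.3559 0.1185] yaw 22.0 rot [ 3.081  0.598 -0.004] F [ 1.  -0.1 -0.1] op 0.0259 q [ 0.49  0.14  1.71 -0.    1.29  1.68]
(array([ 0.07, -0.06,  4.88]), array([ 0.11, -0.02, -0.03]), np.float64(21.97))
```

View pics/w9c.png

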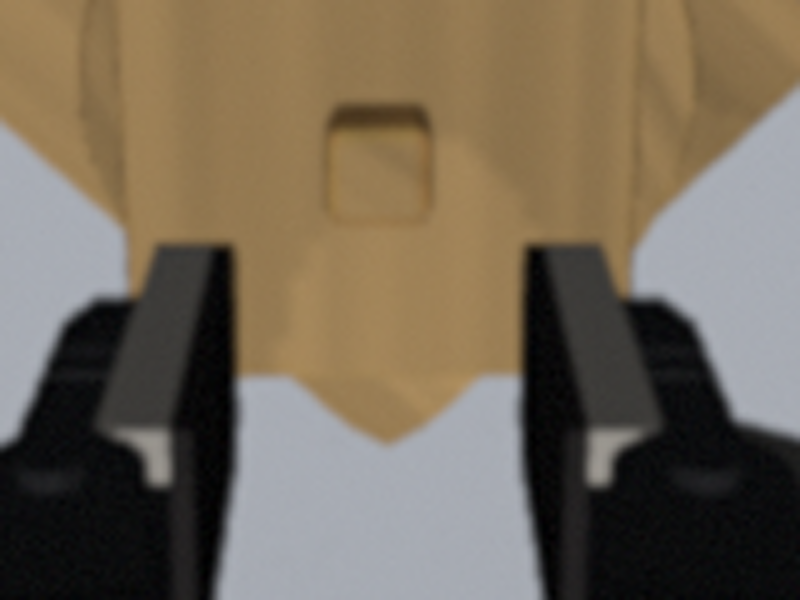

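The second knob is centred at (256,225), square to the jaws. I'll go down, grip and lift.

Run:
```python
from h import *
im=load('w9'); print(onz(im,256,225,.081)); c=sq(im,[(180+x/5,190+y/5) for x,y in [(328,122),(434,122),(430,224),(331,224)]],.081)
```

```text
[0.51136226 0.35761936 0.081     ]
centre [0.5116 0.3576 0.081 ] sides [0.0117 0.0121 0.0111 0.0121] yaw mod 90 [22.  20.4 22.  23.1]
```

Request:
play_rows:
  motion:
    - [[0.4, 0.1, 0, 2.5, 0, 0, 0], [0.4, 0.1, 0, 4.7, 0, 0, 0], [0.4, 0.1, 0, 4.7, 0, 0, 0], [0.4, 0.1, 0, 4.7, 0, 0, 0], [1, 0.1, 0, 4.7, 0, 0, 0], [1, 0.1, 0, 4.7, 0, 0, 0], [1, 0.1, 0, 4.7, 0, 0, 0]]

```text
t: 10.95
tool_pos: [0.5132, 0.357, 0.0747]
tool_rot: [3.083, 0.598, 0.004]
contact_force: [-0.1, 0.2, 2.8]
opening: 0.0099
```

Request:
play_rows:
  motion:
    - [[1, 0, 0, -2, 0, 0, 0], [1, 0, 0, -5, 0, 0, 0], [1, 0, 0, -9, 0, 0, 0], [1, 0, 0, -9, 0, 0, 0], [1, 0, 0, -9, 0, 0, 0]]

```text
t: 11.58
tool_pos: [0.5128, 0.357, 0.1648]
tool_rot: [3.083, 0.599, 0.004]
contact_force: [-0.1, -0.1, -1.4]
opening: 0.0098
```

Run:
```python
from h import *
st(); im=snap('wrist','w10'); print(plan((.4387,.2535,.12),5.2))
```

```text
t 11.57 pos [0.5128 0.357  0.1648] yaw 22.0 rot [3.083 0.599 0.004] F [-0.1 -0.1 -1.4] op 0.0098 q [ 0.49  0.1   1.68 -0.    1.36  1.68]
(array([-10.68,   6.81,   4.37]), array([ 0.1 , -0.04, 16.77]), np.float64(21.97))
```

View pics/w10.png

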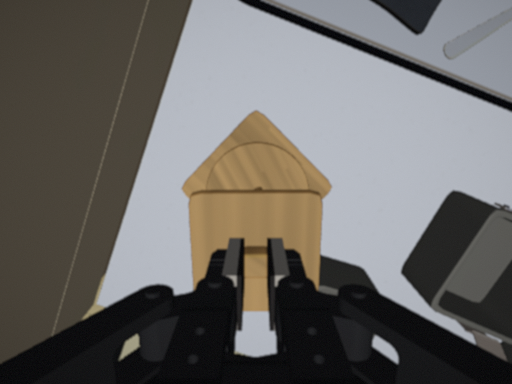

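Run:
```python
from h import *
im=load('w10');o=ctrl.get_obs();Rm=R.from_rotvec(o['tool_rot']).as_matrix()
a=cv2.imread('pics/w10.png');cv2.imwrite('pics/w10c.png',cv2.resize(a[180:320,180:330],None,fx=5,fy=4*1.25,interpolation=cv2.INTER_CUBIC))
for dz in (.002,.004,.006,.008):
    z=o['tool_pos'][2]-dz
    print(dz,[(Rm.T@(onz(im,*uv,z)-o['tool_pos'])).round(4)[:2].tolist() for uv in [(188.5,196),(322.5,196),(255,190)]])
```

```text
0.002 [[0.0285, -0.0313], [0.0284, 0.0279], [0.0312, -0.0019]]
0.004 [[0.0279, -0.0317], [0.0279, 0.0283], [0.0307, -0.0019]]
0.006 [[0.0274, -0.0321], [0.0274, 0.0287], [0.0302, -0.0019]]
0.008 [[0.0268, -0.0325], [0.0268, 0.0291], [0.0297, -0.0019]]
```

View pics/w10c.png

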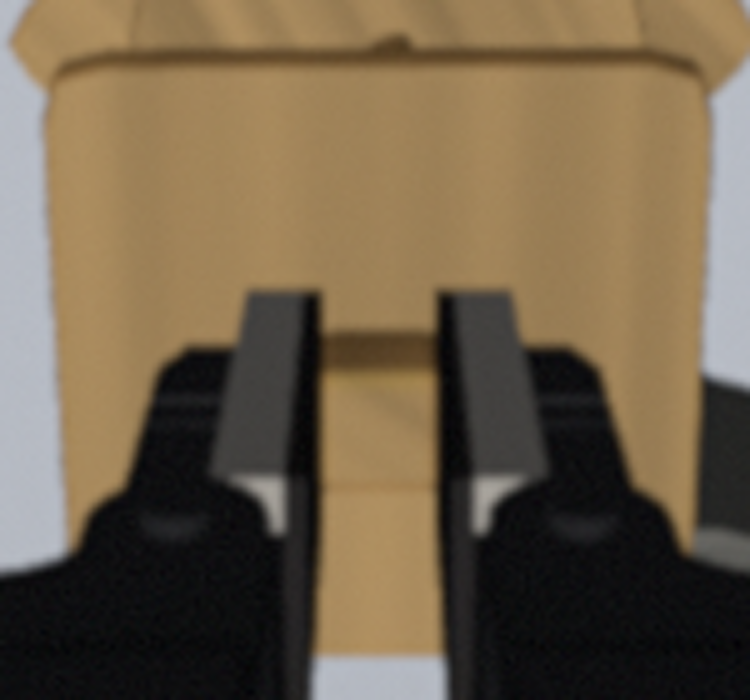

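Request:
play_rows:
  motion:
    - [[1, -3.5, 2.3, 0, 0, 0, 5], [1, -7, 4.6, 0.5, 0, 0, 10], [1, -10.7, 6.8, 2, 0, 0, 16.8], [1, -10.7, 6.8, 4.4, 0, 0, 16.8], [1, -10.7, 6.8, 4.4, 0, 0, 16.8], [1, -10.7, 6.8, 4.4, 0, 0, 16.8]]

```text
t: 12.38
tool_pos: [0.4386, 0.2537, 0.1197]
tool_rot: [3.137, 0.142, 0.001]
contact_force: [0.6, -0.0, -0.3]
opening: 0.0099
```

Run:
```python
from h import *
st(); im=snap('wrist','w11'); print(plan((.4387,.2535,.0785),5.2))
a=cv2.imread('pics/w11.png');cv2.imwrite('pics/w11c.png',cv2.resize(a[130:280,170:340],None,fx=4.6,fy=4,interpolation=cv2.INTER_CUBIC) if 0 else cv2.resize(a[140:280,170:340],None,fx=4,fy=4,interpolation=cv2.INTER_CUBIC))
```

```text
t 12.38 pos [0.4386 0.2537 0.1197] yaw 5.2 rot [3.137e+00 1.420e-01 1.000e-03] F [ 0.6 -0.  -0.3] op 0.0099 q [ 0.38 -0.14  1.99 -0.    1.29  1.86]
(array([-0.05,  0.04,  4.18]), array([ 0.08, -0.09, -0.01]), np.float64(5.19))
```

View pics/w11.png

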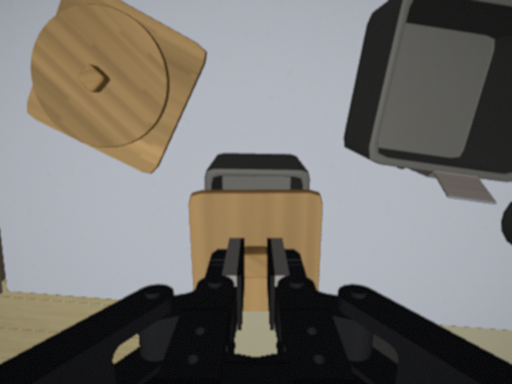

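View pics/w11c.png

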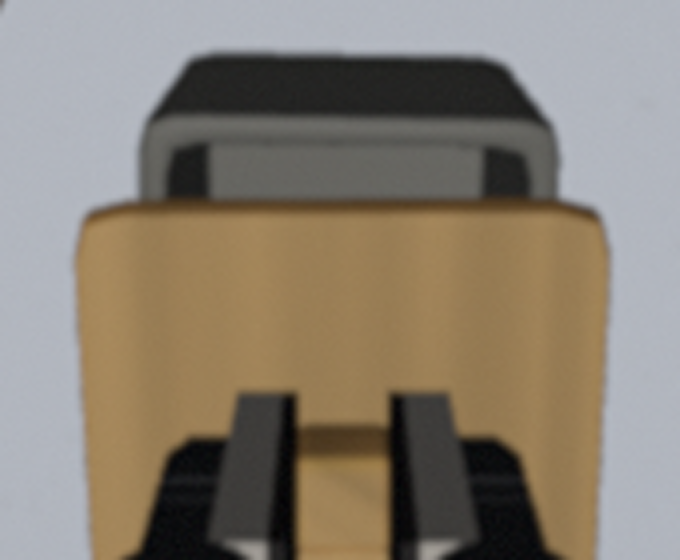

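Run:
```python
from h import *
im=load('w11');o=ctrl.get_obs();Rm=R.from_rotvec(o['tool_rot']).as_matrix()
f=lambda uv,z:(Rm.T@(onz(im,*uv,z)-o['tool_pos'])).round(4)[:2].tolist()
print('rim',f((257,169.2),.068),f((204.7,187),.068),f((309.5,187),.068))
print('lid',[(f((256,190.8),z),f((189,200),z),f((322,200),z)) for z in (.1165,.1145)])
print('rim tl tr angle', f((212,169.8),.068),f((303,169.8),.068))
```

```text
rim [0.0294, -0.0005] [0.0189, -0.031] [0.0189, 0.0302]
lid [([0.0293, -0.0011], [0.0251, -0.0308], [0.0251, 0.0281]), ([0.0288, -0.0011], [0.0245, -0.0312], [0.0245, 0.0285])]
rim tl tr angle [0.0291, -0.0264] [0.0291, 0.026]
```

Request:
play_rows:
  motion:
    - [[1, 0.03, 0.09, 1.5, 0, 0, 0], [1, 0.03, 0.09, 3, 0, 0, 0], [1, 0.03, 0.09, 3.5, 0, 0, 0], [1, 0.03, 0.09, 3.8, 0, 0, 0], [1, 0.03, 0.09, 3.8, 0, 0, 0]]

```text
t: 13.05
tool_pos: [0.4399, 0.2532, 0.0826]
tool_rot: [3.137, 0.142, 0.004]
contact_force: [1.3, -1.1, -0.5]
opening: 0.0099
```

Request:
play_rows:
  motion:
    - [[1, 0, 0, 0.1, 0, 0, 0], [1, 0, 0, 0.2, 0, 0, 0], [1, 0, 0, 0.2, 0, 0, 0]]

```text
t: 13.42
tool_pos: [0.4403, 0.2533, 0.0824]
tool_rot: [3.137, 0.143, 0.004]
contact_force: [-4.4, -1.9, 10.1]
opening: 0.0095
```

Run:
```python
from h import *
st(); im=snap('wrist','w12')
```

```text
t 13.43 pos [0.4403 0.2533 0.0824] yaw 5.2 rot [3.137 0.143 0.004] F [-4.4 -1.9 10.1] op 0.0095 q [ 0.38 -0.09  2.01 -0.    1.22  1.86]
```

View pics/w12.png

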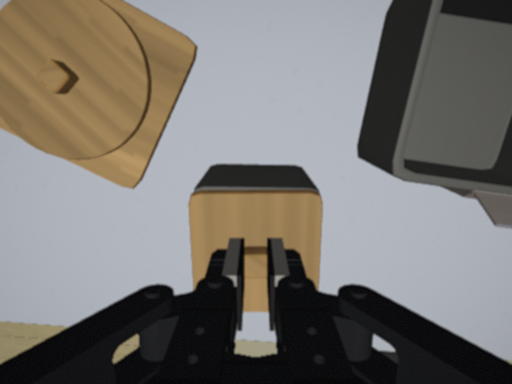

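Contact at 10 N, with a push toward −x. I'll ease off 1 mm in −x and let go.

Request:
play_rows:
  motion:
    - [[1, -0.1, -0.03, -0.05, 0, 0, 0], [1, -0.12, -0.03, 0, 0, 0, 0], [1, -0.12, -0.03, 0, 0, 0, 0]]

```text
t: 13.85
tool_pos: [0.4392, 0.2536, 0.0824]
tool_rot: [3.137, 0.143, 0.005]
contact_force: [0.1, 1.3, 0.9]
opening: 0.0099
```

Request:
play_rows:
  motion:
    - [[0.4, 0, 0, 0, 0, 0, 0], [0.4, 0, 0, 0, 0, 0, 0], [0.4, 0, 0, -2, 0, 0, 0], [0.4, 0, 0, -5, 0, 0, 0], [0.4, 0, 0, -8, 0, 0, 0], [0.4, 0, 0, -8, 0, 0, 0]]

```text
t: 14.6
tool_pos: [0.4407, 0.2544, 0.1653]
tool_rot: [-3.137, -0.142, -0.013]
contact_force: [-1.0, -0.3, -0.2]
opening: 0.0257
```

Run:
```python
from h import *
st(); im=snap('wrist','w13'); s=snap('scene','s13')
c=s['color'][165:275,120:300]; cv2.imwrite('pics/s13c.png',cv2.cvtColor(cv2.resize(c,None,fx=4.4,fy=4.4,interpolation=cv2.INTER_CUBIC),cv2.COLOR_RGB2BGR))
print(plan((.512,.357,.14),22))
```

```text
t 14.6 pos [0.4407 0.2544 0.1653] yaw 5.2 rot [-3.137 -0.142 -0.013] F [-1.  -0.3 -0.2] op 0.0257 q [ 0.38 -0.19  1.95 -0.    1.37  1.86]
(array([ 8.23, -9.64,  2.18]), array([  0.1 ,  -0.13, -16.8 ]), np.float64(5.2))
```

View pics/w13.png

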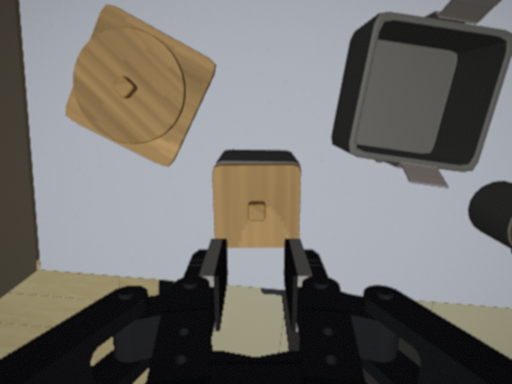

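View pics/s13c.png

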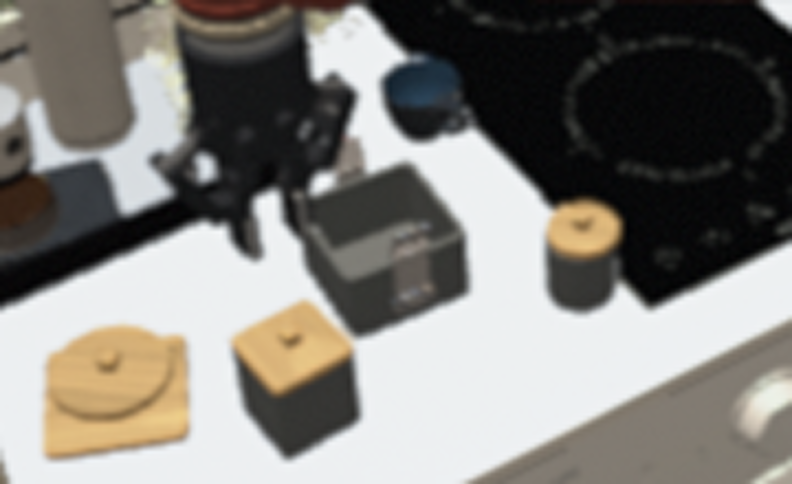

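Run:
```python
from h import *
a=cv2.imread('pics/w13.png')[140:255,205:310];b=cv2.imread('pics/w8.png')[145:250,205:305]
cv2.imwrite('pics/cmp13.png',np.hstack([cv2.resize(a,(400,420),interpolation=cv2.INTER_CUBIC),cv2.resize(b,(400,420),interpolation=cv2.INTER_CUBIC)]))
im=load('w13')
for z in (.076,.079): print('sq top',sq(im,[(213,165),(299.5,165),(300,247),(213,247)],z))
```

```text
centre [0.4366 0.2551 0.076 ] sides [0.0593 0.0607 0.0637 0.0607] yaw mod 90 [5.2 7.5 5.2 3.4]
sq top [0.43662273 0.25505247 0.076     ]
centre [0.4375 0.2551 0.079 ] sides [0.0585 0.0599 0.0629 0.0599] yaw mod 90 [5.2 7.5 5.2 3.4]
sq top [0.43752821 0.25513876 0.079     ]
```

View pics/cmp13.png

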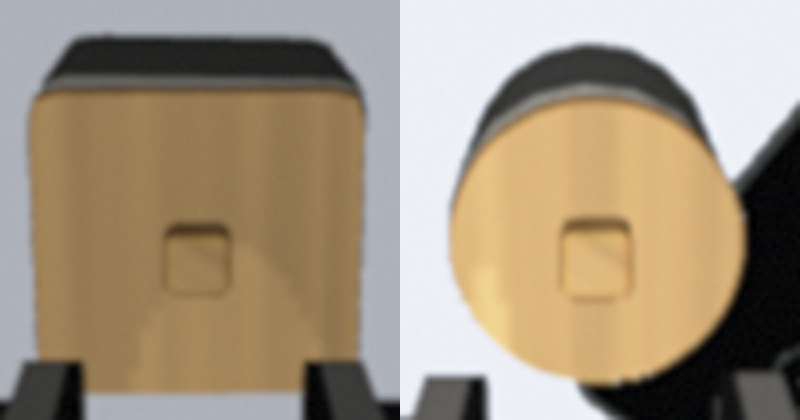

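The lids look home with about 1.4 mm sideways play. I'll check the height by touching the knob with shut fingers; home means the knob top is at 0.088.

Request:
play_rows:
  motion:
    - [[1, -0.25, 0, 3, 0, 0, 0], [1, -0.25, 0, 6, 0, 0, 0], [1, -0.25, 0, 7, 0, 0, 0], [1, -0.25, 0, 7.4, 0, 0, 0], [1, -0.25, 0, 7.7, 0, 0, 0], [1, -0.25, 0, 7.8, 0, 0, 0], [1, -0.25, 0, 7.9, 0, 0, 0]]

```text
t: 15.58
tool_pos: [0.4388, 0.2536, 0.0894]
tool_rot: [3.136, 0.143, 0.009]
contact_force: [-12.7, -8.1, 34.4]
opening: -0.0003
```

Run:
```python
from h import *
st(); print(plan((.512,.357,.14),22))
```

```text
t 15.57 pos [0.4388 0.2536 0.0894] yaw 5.2 rot [3.136 0.143 0.009] F [-12.7  -8.1  34.4] op -0.0003 q [ 0.38 -0.1   2.01 -0.    1.23  1.86]
(array([ 8.26, -9.62, -5.04]), array([  0.18,  -0.29, -16.77]), np.float64(5.23))
```

The knob stopped at 0.0894 under 34 N, so the lid is seated. The reading is about 1.4 mm high. Touches from here will be gentler. Next is the big round lid.

Request:
play_rows:
  motion:
    - [[1, 0, 0, -1, 0, 0, 0], [0.4, 1, -1, -4, 0, 0, -4], [0.4, 4, -4.5, -6, 0, 0, -9], [0.4, 7, -8, -6, 0, 0, -16], [0.4, 8.2, -9.6, -5, 0, 0, -16.8], [0.4, 8.2, -9.6, -5, 0, 0, -16.8], [0.4, 8.2, -9.6, -5, 0, 0, -16.8]]

```text
t: 16.45
tool_pos: [0.5109, 0.3562, 0.1392]
tool_rot: [3.08, 0.599, 0.006]
contact_force: [-0.0, 0.3, -0.4]
opening: 0.0255
```

Run:
```python
from h import *
st(); im=snap('wrist','w14'); 
a=cv2.imread('pics/w14.png');cv2.imwrite('pics/w14c.png',cv2.resize(a[180:270,200:310],None,fx=6,fy=6,interpolation=cv2.INTER_CUBIC))
```

```text
t 16.45 pos [0.5109 0.3562 0.1392] yaw 22.0 rot [3.08  0.599 0.006] F [-0.   0.3 -0.4] op 0.0255 q [ 0.49  0.12  1.7  -0.    1.32  1.68]
```

View pics/w14.png

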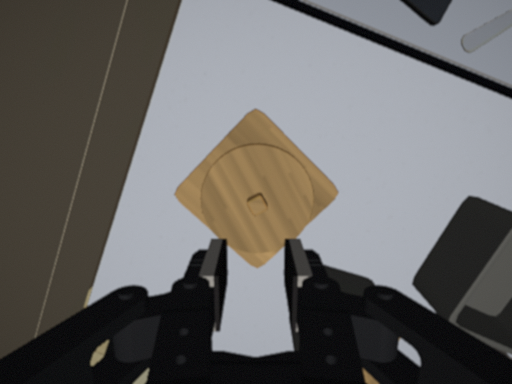

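View pics/w14c.png

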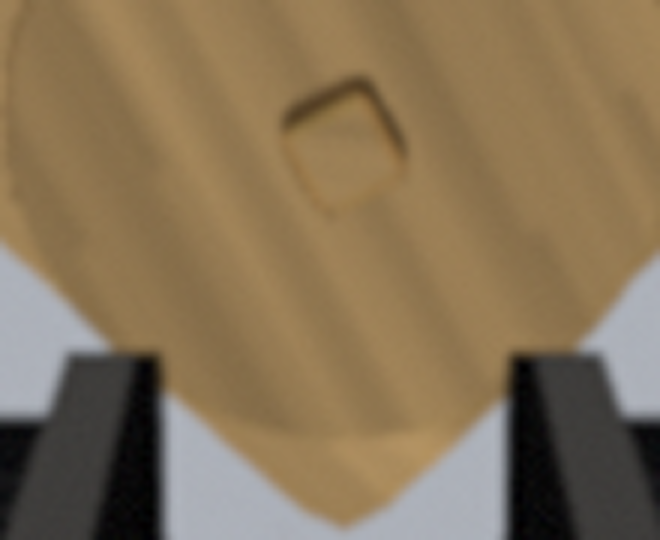

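The big round lid's knob is at about (258,204), turned about 28° in the image.

Run:
```python
from h import *
im=load('w14')
c=sq(im,[(200+x/6,180+y/6) for x,y in [(284,135),(362,94),(405,165),(330,216)]],.058)
print(plan((.512,.357,.0500),22+28),plan((.512,.357,.0500),52))
```

```text
centre [0.5109 0.3561 0.058 ] sides [0.0101 0.0097 0.0105 0.011 ] yaw mod 90 [-39.4 -37.5 -32.4 -39.7]
(array([ 0.09, -0.08,  8.95]), array([  0.28,  -0.17, -28.  ]), np.float64(22.0)) (array([ 0.09, -0.08,  8.95]), array([  0.28,  -0.16, -30.  ]), np.float64(22.0))
```

Request:
play_rows:
  motion:
    - [[0.4, 0.05, 0, 2, 0, 0, -10], [0.4, 0.05, 0, 4, 0, 0, -20], [0.4, 0.05, 0, 6, 0, 0, -30], [0.4, 0.05, 0, 8, 0, 0, -30], [0.4, 0.05, 0, 8.8, 0, 0, -30], [0.4, 0.05, 0, 8.9, 0, 0, -30], [0.4, 0.05, 0, 8.9, 0, 0, -30], [1, 0.05, 0, 8.9, 0, 0, -30], [1, 0.05, 0, 8.9, 0, 0, -30], [1, 0.05, 0, 8.9, 0, 0, -30]]

```text
t: 17.75
tool_pos: [0.5126, 0.3565, 0.0515]
tool_rot: [2.82, 1.375, 0.008]
contact_force: [-0.6, -0.9, 3.7]
opening: 0.0102
```

Request:
play_rows:
  motion:
    - [[1, 0, 0, -2, 0, 0, 0], [1, 0, 0, -5, 0, 0, 0], [1, 0, 0, -10, 0, 0, 0], [1, 0, 0, -13, 0, 0, 0], [1, 0, 0, -13, 0, 0, 0]]

```text
t: 18.38
tool_pos: [0.5136, 0.3577, 0.1865]
tool_rot: [2.82, 1.375, 0.021]
contact_force: [-0.2, -0.0, -0.8]
opening: 0.0101
```

Run:
```python
from h import *
st(); im=snap('wrist','w15'); 
for P in [(.50,.15,.19),(.5,-.1,.19),(.442,-.348,.19)]: print(plan(P,52))
```

```text
t 18.38 pos [0.5136 0.3577 0.1865] yaw 52.0 rot [2.82  1.375 0.021] F [-0.2 -0.  -0.8] op 0.0101 q [ 0.49  0.08  1.66 -0.    1.39  1.16]
(array([-17.07,  11.78,  -0.66]), array([ 0.43, -0.34,  0.  ]), np.float64(52.0))
(array([-36.77,  27.17,  -0.66]), array([ 0.43, -0.34,  0.  ]), np.float64(52.0))
(array([-59.89,  37.87,  -0.72]), array([ 0.43, -0.34,  0.  ]), np.float64(52.0))
```

View pics/w15.png

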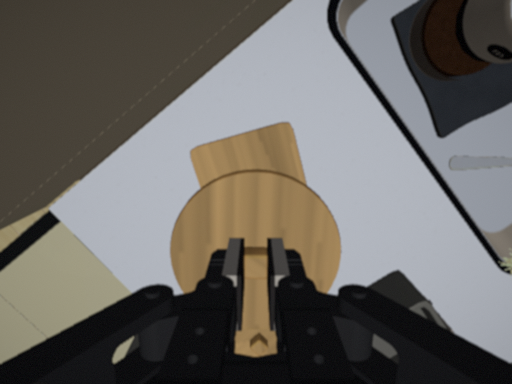

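The lid is held. I'll carry it to the big grey jar, taking out the half degree of tilt on the way.

Request:
play_rows:
  motion:
    - [[1, -4.5, 3, -0.5, 0.4, -0.3, 0], [1, -9, 6, -0.7, 0.4, -0.3, 0], [1, -13.5, 9, -0.7, 0.4, -0.3, 0], [1, -18, 12.5, -0.7, 0.4, -0.3, 0], [1, -22.5, 16, -0.7, 0.4, -0.3, 0], [1, -27, 19.5, -0.7, 0.4, -0.3, 0], [1, -32, 23, -0.7, 0.4, -0.3, 0], [1, -37, 27, -0.7, 0.4, -0.3, 0], [1, -42, 29.5, -0.7, 0.4, -0.3, 0], [1, -47, 32, -0.7, 0.4, -0.3, 0], [1, -52, 34.5, -0.7, 0.4, -0.3, 0], [1, -57, 36.5, -0.7, 0.4, -0.3, 0], [1, -59.9, 37.9, 2, 0.4, -0.3, 0], [1, -59.9, 37.9, 5.5, 0.4, -0.3, 0], [1, -59.9, 37.9, 5.5, 0.4, -0.3, 0], [1, -59.9, 37.9, 5.5, 0.4, -0.3, 0]]

```text
t: 20.42
tool_pos: [0.4427, -0.3479, 0.1278]
tool_rot: [-2.823, -1.378, -0.001]
contact_force: [-0.3, 0.1, 0.5]
opening: 0.0099
```

Run:
```python
from h import *
st(); im=snap('wrist','w16'); print(plan((.442,-.348,.1),52))
a=cv2.imread('pics/w16.png');cv2.imwrite('pics/w16c.png',cv2.resize(a[120:270,160:350],None,fx=4,fy=4,interpolation=cv2.INTER_CUBIC))
```

```text
t 20.43 pos [ 0.4427 -0.3479  0.1278] yaw 52.0 rot [-2.823e+00 -1.378e+00 -1.000e-03] F [-0.3  0.1  0.5] op 0.0099 q [-0.8  -0.01  1.85  0.    1.3  -0.14]
(array([-0.06, -0.13,  2.89]), array([ 0.1 , -0.03,  0.04]), np.float64(52.04))
```

View pics/w16c.png

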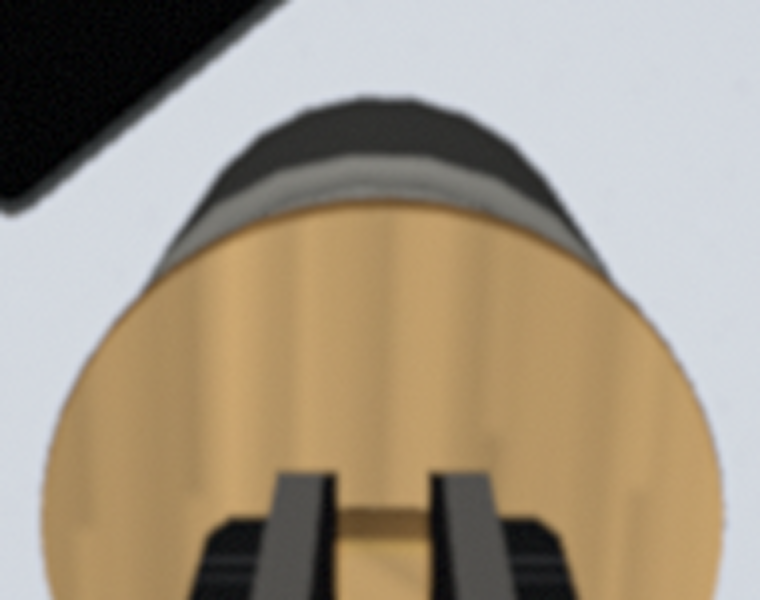

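```bash
cat > fit.py <<'E'
from h import *
from scipy.optimize import least_squares
def circ(im,pts,z,r):
    o=ctrl.get_obs();Rm=R.from_rotvec(o['tool_rot']).as_matrix()
    P=np.array([(Rm.T@(onz(im,u,v,z)-o['tool_pos']))[:2] for u,v in pts])
    s=least_squares(lambda c:np.hypot(*(P-c).T)-r,P.mean(0)-[.03,0]); return s.x.round(4),(s.fun*1e3).round(1)
E
python3 - <<'E'
from fit import *
im=load('w16')
g=lambda L:[(160+x/4,120+y/4) for x,y in L]
print('rim',circ(im,g([(210,205),(250,182),(300,165),(380,155),(470,164),(520,180),(553,200)]),.076,.041))
print('lid',circ(im,g([(43,500),(75,390),(150,287),(250,224),(381,199),(500,218),(610,284),(690,390),(724,500)]),.1238,.041))
E
```

```text
rim (array([-0.0028, -0.0018]), array([ 0.6,  0.2, -0.3, -0.8, -0.3,  0.4,  0.4]))
lid (array([-0.0013, -0.0021]), array([-1.2, -1. , -0.1,  0.5,  0.7,  0.6, -0.2, -1.1, -1.1]))
```

Request:
play_rows:
  motion:
    - [[1, -0.13, 0, 1.5, 0.1, 0, 0], [1, -0.13, 0, 2.8, 0.1, 0, 0], [1, -0.13, 0, 3.4, 0.1, 0, 0], [1, -0.13, 0, 3.7, 0.1, 0, 0], [1, -0.13, 0, 3.7, 0.1, 0, 0]]

```text
t: 21.1
tool_pos: [0.4425, -0.3493, 0.0917]
tool_rot: [-2.823, -1.378, -0.001]
contact_force: [0.2, 0.7, 0.3]
opening: 0.0103
```

Run:
```python
from h import *
st()
```

```text
t 21.1 pos [ 0.4425 -0.3493  0.0917] yaw 52.0 rot [-2.823e+00 -1.378e+00 -1.000e-03] F [0.2 0.7 0.3] op 0.0103 q [-0.8   0.04  1.87  0.    1.23 -0.14]
```

Request:
play_rows:
  motion:
    - [[1, 0, 0, 0.1, 0, 0, 0], [1, 0, 0, 0.2, 0, 0, 0], [1, 0, 0, 0.2, 0, 0, 0], [1, 0, 0, 0.2, 0, 0, 0]]

```text
t: 21.6
tool_pos: [0.4427, -0.3495, 0.09]
tool_rot: [2.823, 1.378, 0.001]
contact_force: [0.0, 0.0, 0.9]
opening: 0.0101
```

Run:
```python
from h import *
st(); im=snap('wrist','w17')
a=cv2.imread('pics/w17.png');cv2.imwrite('pics/w17c.png',cv2.resize(a[120:270,160:350],None,fx=4,fy=4,interpolation=cv2.INTER_CUBIC))
```

```text
t 21.6 pos [ 0.4427 -0.3495  0.09  ] yaw 52.0 rot [2.823e+00 1.378e+00 1.000e-03] F [0.  0.  0.9] op 0.0101 q [-0.8   0.04  1.87  0.    1.23 -0.14]
```

View pics/w17c.png

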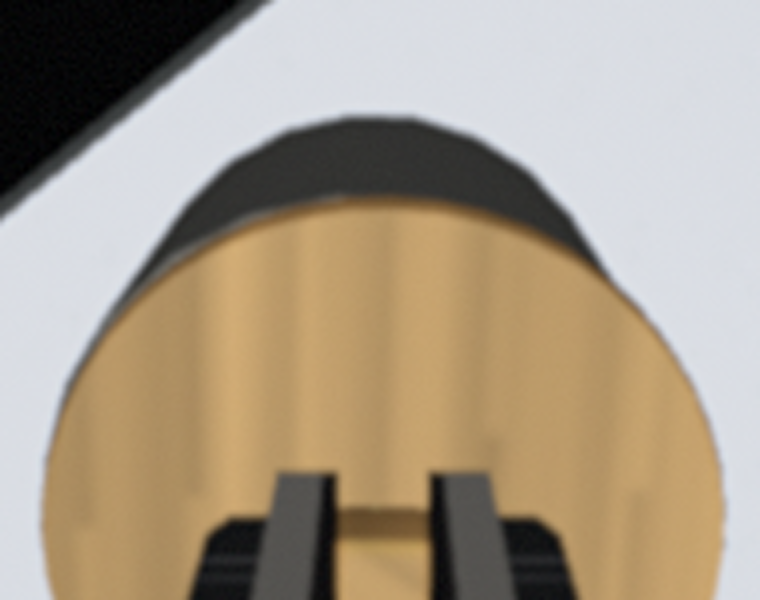

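The lid is well centred and just above the rim. I'll lower 1 mm, release and rise.

Request:
play_rows:
  motion:
    - [[1, 0, 0, 0.1, 0, 0, 0], [1, 0, 0, 0.1, 0, 0, 0], [0.4, 0, 0, 0.1, 0, 0, 0], [0.4, 0, 0, 0.1, 0, 0, 0], [0.4, 0, 0, -2, 0, 0, 0], [0.4, 0, 0, -5, 0, 0, 0], [0.4, 0, 0, -9, 0, 0, 0], [0.4, 0, 0, -9, 0, 0, 0]]

```text
t: 22.65
tool_pos: [0.4444, -0.3513, 0.1843]
tool_rot: [2.816, 1.375, 0.005]
contact_force: [0.6, -1.0, -0.2]
opening: 0.0259
```

Run:
```python
from h import *
st(); im=snap('wrist','w18'); s=snap('scene','s18')
c=s['color'][140:220,310:410]
cv2.imwrite('pics/s18c.png',cv2.cvtColor(np.hstack([cv2.resize(c,(400,320),interpolation=cv2.INTER_CUBIC),cv2.resize(im['color'][140:290,170:350],(384,320),interpolation=cv2.INTER_CUBIC)]),cv2.COLOR_RGB2BGR))
print(plan((.512,.357,.16),22))
print(plan((.50,.1,.2),22))
```

```text
t 22.65 pos [ 0.4444 -0.3513  0.1843] yaw 52.0 rot [2.816 1.375 0.005] F [ 0.6 -1.  -0.2] op 0.0259 q [-0.8  -0.06  1.8   0.    1.39 -0.14]
(array([ 59.97, -37.99,   1.99]), array([ 0.04, -0.04, 30.04]), np.float64(52.04))
(array([ 38.97, -23.13,  -2.  ]), array([ 0.04, -0.04, 30.04]), np.float64(52.04))
```

View pics/s18c.png

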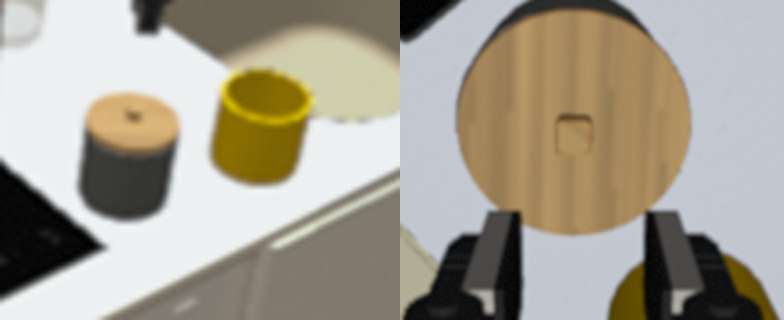

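The big round jar is closed and the lid is level. Now the last lid, at yaw about −23°, gripped so the jaws will lie along the box's y and clear of the clips.

Request:
play_rows:
  motion:
    - [[0.4, 4.5, -2, -2, 0, 0, 8], [0.4, 9.5, -4, -2, 0, 0, 16], [0.4, 14.5, -7, -2, 0, 0, 24], [0.4, 19.5, -10, -2, 0, 0, 32], [0.4, 24.5, -13.5, -2, 0, 0, 40], [0.4, 29.5, -17, -2, 0, 0, 48], [0.4, 34.5, -20.5, -2, 0, 0, 56], [0.4, 39, -23.5, -2, 0, 0, 64], [0.4, 43.5, -26.5, -2, 0, 0, 72], [0.4, 48, -29.5, -2, 0, 0, 75], [0.4, 52.5, -32.5, -2, 0, 0, 75], [0.4, 57, -36, -2, 0, 0, 75], [0.4, 60, -38, 0, 0, 0, 75], [0.4, 60, -38, 5, 0, 0, 75], [0.4, 60, -38, 6, 0, 0, 75], [0.4, 60, -38, 6, 0, 0, 75]]

```text
t: 24.75
tool_pos: [0.5113, 0.3564, 0.1184]
tool_rot: [3.077, -0.626, -0.003]
contact_force: [0.6, -0.3, -0.5]
opening: 0.0253
```

Run:
```python
from h import *
st(); im=snap('wrist','w19'); 
a=cv2.imread('pics/w19.png');cv2.imwrite('pics/w19c.png',cv2.resize(a[120:270,160:350],None,fx=4,fy=4,interpolation=cv2.INTER_CUBIC))
```

```text
t 24.75 pos [0.5113 0.3564 0.1184] yaw -23.0 rot [ 3.077e+00 -6.260e-01 -3.000e-03] F [ 0.6 -0.3 -0.5] op 0.0253 q [ 0.49  0.14  1.71 -0.    1.29  2.46]
```

View pics/w19c.png

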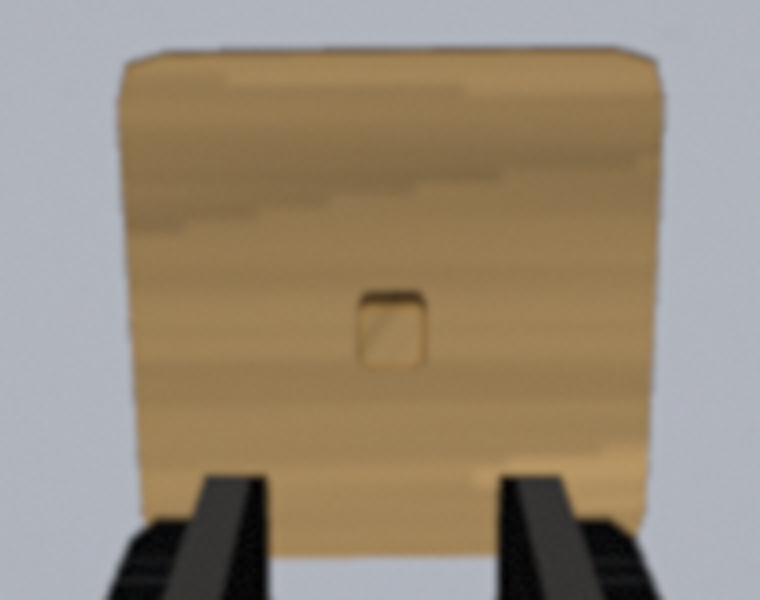

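Run:
```python
from h import *
im=load('w19'); p=onz(im,258,204,.035); print(p, plan((p[0]+.0005,p[1],.0265),-22.8))
```

```text
[0.50973633 0.35621976 0.035     ] (array([-0.19,  0.16,  9.39]), array([-0.02, -0.06, -0.2 ]), np.float64(-23.0))
```

Request:
play_rows:
  motion:
    - [[0.4, -0.1, 0.1, 3, 0, 0, 0], [0.4, -0.1, 0.1, 6, 0, 0, 0], [0.4, -0.1, 0.1, 8.5, 0, 0, 0], [0.4, -0.1, 0.1, 9.2, 0, 0, 0], [0.4, -0.1, 0.1, 9.2, 0, 0, 0], [1, -0.1, 0.1, 9.2, 0, 0, 0], [1, -0.1, 0.1, 9.2, 0, 0, 0], [1, -0.1, 0.1, 9.2, 0, 0, 0]]
  newtons: 60

```text
t: 25.8
tool_pos: [0.5127, 0.357, 0.0306]
tool_rot: [-3.076, 0.626, -0.006]
contact_force: [-0.6, -1.3, 6.7]
opening: 0.0085
```

Request:
play_rows:
  motion:
    - [[1, 0, 0, -2, 0, 0, 0], [1, 0, 0, -5, 0, 0, 0], [1, 0, 0, -10, 0, 0, 0], [1, 0, 0, -15, 0, 0, 0], [1, 0, 0, -15, 0, 0, 0], [1, 0, 0, -15, 0, 0, 0]]

```text
t: 26.55
tool_pos: [0.5116, 0.3567, 0.1806]
tool_rot: [-3.077, 0.626, -0.006]
contact_force: [0.1, 0.1, -2.4]
opening: 0.0087
```

Run:
```python
from h import *
st(); im=snap('wrist','w20'); print(plan((.523,.1435,.165),-2))
```

```text
t 26.55 pos [0.5116 0.3567 0.1806] yaw -23.0 rot [-3.077  0.626 -0.006] F [ 0.1  0.1 -2.4] op 0.0087 q [ 0.49  0.08  1.67 -0.    1.39  2.46]
(array([ 9.41, 19.13,  1.41]), array([ -0.03,  -0.1 , -20.99]), np.float64(-22.99))
```

View pics/w20.png

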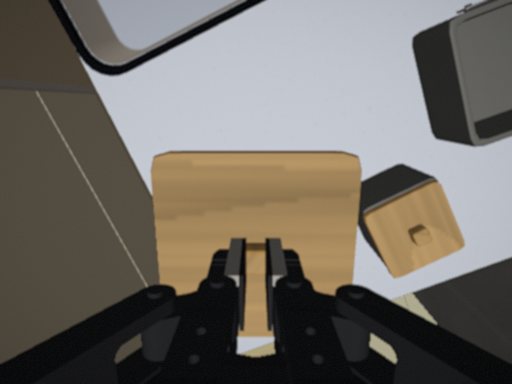

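The big lid is held level. I'll carry it over the clip box and turn it to match.

Request:
play_rows:
  motion:
    - [[1, 2.4, 4.8, 0, 0, 0, -7], [1, 4.8, 9.6, 0, 0, 0, -14], [1, 7.1, 14.4, 0, 0, 0, -21], [1, 9.4, 19.1, 0.5, 0, 0, -21], [1, 9.4, 19.1, 2.5, 0, 0, -21], [1, 9.4, 19.1, 2.5, 0, 0, -21], [1, 9.4, 19.1, 2.5, 0, 0, -21]]

```text
t: 27.48
tool_pos: [0.5224, 0.1447, 0.1532]
tool_rot: [-3.141, 0.053, 0.0]
contact_force: [-0.1, 1.0, -0.6]
opening: 0.0088
```

Run:
```python
from h import *
st(); im=snap('wrist','w21'); s=snap('scene','s21'); print(plan((.523,.1435,.12),-2))
a=cv2.imread('pics/w21.png');cv2.imwrite('pics/w21c.png',cv2.resize(a[90:290,140:370],None,fx=3,fy=3,interpolation=cv2.INTER_CUBIC))
c=cv2.imread('pics/s21.png')[170:260,160:270];cv2.imwrite('pics/s21c.png',cv2.resize(c,None,fx=6,fy=6,interpolation=cv2.INTER_CUBIC))
```

```text
t 27.48 pos [0.5224 0.1447 0.1532] yaw -1.9 rot [-3.141  0.053  0.   ] F [-0.1  1.  -0.6] op 0.0088 q [ 0.13 -0.08  1.88  0.    1.34  1.74]
(array([-0.02,  0.14,  3.44]), array([-0.02, -0.12,  0.1 ]), np.float64(-1.9))
```

View pics/w21c.png

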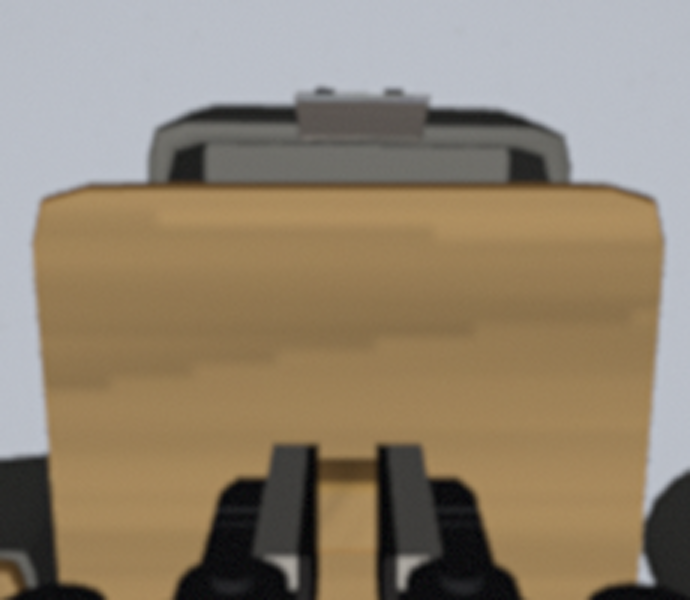

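View pics/s21c.png

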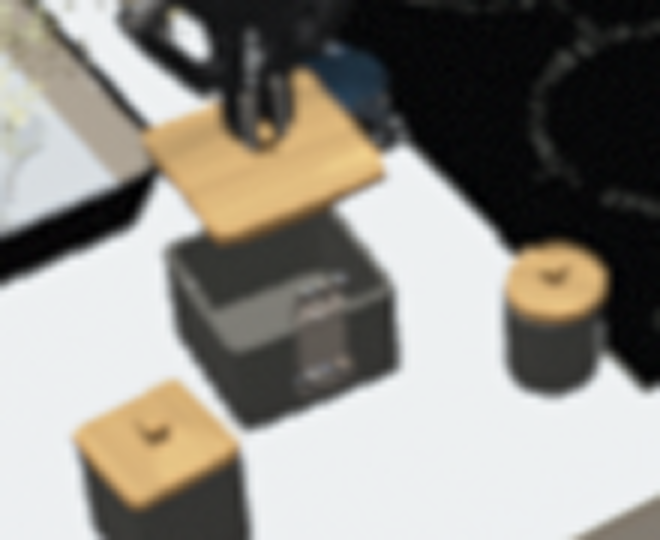

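Run:
```python
from h import *
im=load('w21');o=ctrl.get_obs();Rm=R.from_rotvec(o['tool_rot']).as_matrix()
a=cv2.imread('pics/w21.png');cv2.imwrite('pics/w21d.png',cv2.resize(a[110:160,180:340],None,fx=5,fy=5,interpolation=cv2.INTER_CUBIC))
f=lambda x,y,z:(Rm.T@(onz(im,140+x/3,90+y/3,z)-o['tool_pos'])).round(4)[:2].tolist()
print('rim',f(150,172,.064),f(571,172,.064),'far',f(250,121,.064))
for z in (.145,.148): print('lid',f(35,240,z),f(663,240,z),'far',f(350,184,z))
print('clip top far edge', f(297,95,.094),f(430,97,.094), 'near', f(300,135,.067),f(424,135,.067))
```

```text
rim [0.0366, -0.0456] [0.0366, 0.0492] far [0.0479, -0.0228]
lid [0.0371, -0.0477] [0.0371, 0.0459] far [0.0455, -0.0007]
lid [0.0377, -0.0468] [0.0377, 0.0449] far [0.0459, -0.0008]
clip top far edge [0.0553, -0.0108] [0.0549, 0.0148] near [0.0451, -0.0115] [0.0451, 0.0157]
```

View pics/w21d.png

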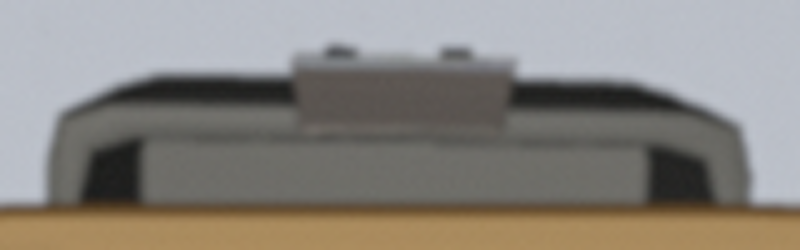

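Request:
play_rows:
  motion:
    - [[1, 0.2, 0.24, 1, 0, -0.1, 0], [1, 0.22, 0.24, 2, 0, -0.1, 0], [1, 0.22, 0.24, 3.2, 0, -0.1, 0], [1, 0.22, 0.24, 3.2, 0, -0.1, 0], [1, 0.22, 0.24, 3.2, 0, -0.1, 0]]

```text
t: 28.2
tool_pos: [0.5253, 0.1424, 0.1224]
tool_rot: [-3.141, 0.052, -0.0]
contact_force: [0.4, 0.3, -2.0]
opening: 0.0085
```

Run:
```python
from h import *
st(); im=snap('wrist','w22'); s=snap('scene','s22')
a=cv2.imread('pics/w22.png');cv2.imwrite('pics/w22c.png',cv2.resize(a[110:220,140:370],None,fx=3.4,fy=3.4,interpolation=cv2.INTER_CUBIC))
c=cv2.imread('pics/s22.png')[170:260,160:270];cv2.imwrite('pics/s22c.png',cv2.resize(c,None,fx=6,fy=6,interpolation=cv2.INTER_CUBIC))
```

```text
t 28.2 pos [0.5253 0.1424 0.1224] yaw -1.9 rot [-3.141  0.052 -0.   ] F [ 0.4  0.3 -2. ] op 0.0085 q [ 0.13 -0.05  1.9   0.    1.29  1.73]
```

View pics/w22c.png

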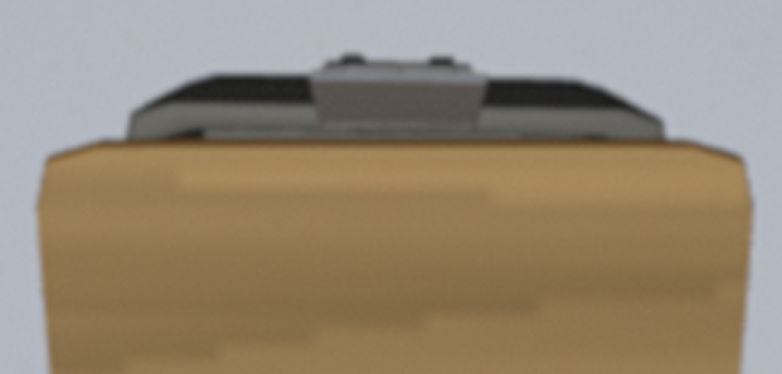

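View pics/s22c.png

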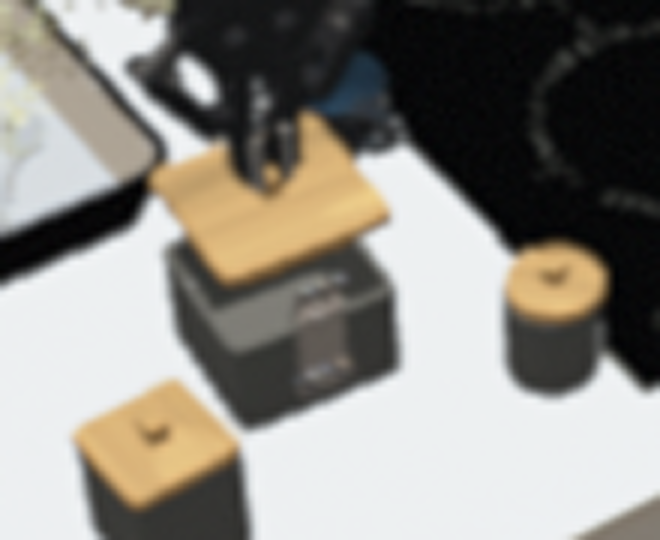

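Run:
```python
from h import *
im=load('w22');o=ctrl.get_obs();Rm=R.from_rotvec(o['tool_rot']).as_matrix()
f=lambda x,y,z:(Rm.T@(onz(im,140+x/3.4,110+y/3.4,z)-o['tool_pos'])).round(4)[:2].tolist()
print('rim',f(130,125,.064),f(664,125,.064),'far',f(240,106,.064))
for z in (.115,.118): print('lid',f(38,205,z),f(751,205,z),'far',f(390,142,z))
```

```text
rim [0.0414, -0.0466] [0.0414, 0.0452] far [0.0446, -0.0276]
lid [0.0375, -0.0478] [0.0376, 0.0454] far [0.0458, -0.0017]
lid [0.0381, -0.0469] [0.0381, 0.0445] far [0.0462, -0.0017]
```

Request:
play_rows:
  motion:
    - [[1, -0.12, 0.05, 1, 0, 0, 0], [1, -0.12, 0.05, 1.8, 0, 0, 0], [1, -0.12, 0.05, 2.3, 0, 0, 0], [1, -0.12, 0.05, 2.6, 0, 0, 0], [1, -0.12, 0.05, 2.6, 0, 0, 0]]

```text
t: 28.92
tool_pos: [0.5246, 0.142, 0.0969]
tool_rot: [-3.141, 0.052, -0.002]
contact_force: [-0.4, 0.2, -1.0]
opening: 0.0084
```

Run:
```python
from h import *
st(); im=snap('wrist','w23'); s=snap('scene','s23')
a=cv2.resize(cv2.imread('pics/w23.png')[110:220,140:370],(690,330));c=cv2.resize(cv2.imread('pics/s23.png')[190:250,170:250],(345,259))
cv2.imwrite('pics/w23c.png',np.vstack([a,np.hstack([c,c])]))
```

```text
t 28.93 pos [0.5246 0.142  0.0969] yaw -1.9 rot [-3.141e+00  5.200e-02 -2.000e-03] F [-0.4  0.2 -1. ] op 0.0084 q [ 0.13 -0.02  1.92  0.    1.24  1.73]
```

View pics/w23c.png

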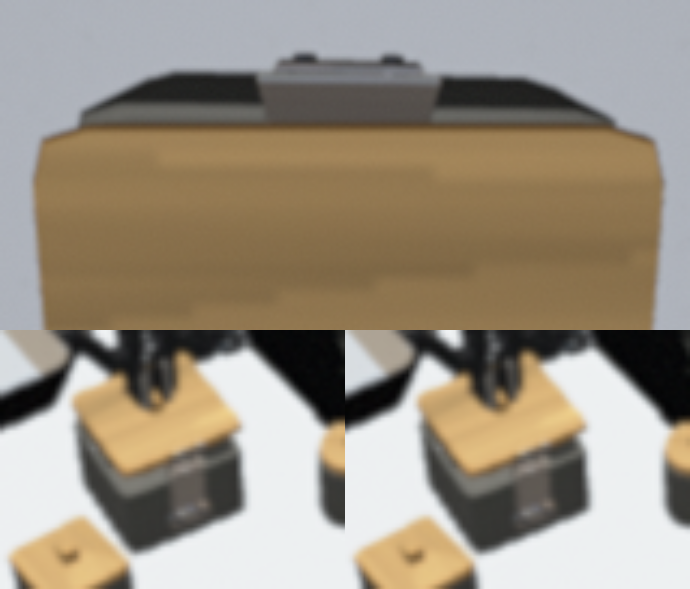

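The board is aligned between the clips and nothing touches yet. I'll go down gently.

Request:
play_rows:
  motion:
    - [[1, 0, 0, 0.4, 0, 0, 0], [1, 0, 0, 0.8, 0, 0, 0], [1, 0, 0, 0.8, 0, 0, 0]]

```text
t: 29.4
tool_pos: [0.5249, 0.1421, 0.0894]
tool_rot: [-3.14, 0.052, -0.003]
contact_force: [0.4, 0.2, 2.1]
opening: 0.0085
```

Request:
play_rows:
  motion:
    - [[1, 0, 0, 0.25, 0, 0, 0], [1, 0, 0, 0.4, 0, 0, 0], [1, 0, 0, 0.4, 0, 0, 0]]

```text
t: 29.78
tool_pos: [0.5247, 0.1421, 0.0853]
tool_rot: [-3.14, 0.052, -0.002]
contact_force: [-1.0, -0.7, 4.0]
opening: 0.0084
```

Request:
play_rows:
  motion:
    - [[1, 0, 0, 0.2, 0, 0, 0], [1, 0, 0, 0.3, 0, 0, 0], [1, 0, 0, 0.3, 0, 0, 0]]

```text
t: 30.15
tool_pos: [0.5239, 0.142, 0.081]
tool_rot: [-3.141, 0.052, 0.0]
contact_force: [-0.2, 0.0, -4.5]
opening: 0.0082
```

The force flipped sign, so the V bends are now pushing the lid down. I'll press the last bit home.

Request:
play_rows:
  motion:
    - [[1, 0, 0, 0.15, 0, 0, 0], [1, 0, 0, 0.25, 0, 0, 0], [1, 0, 0, 0.25, 0, 0, 0]]

```text
t: 30.52
tool_pos: [0.5243, 0.142, 0.0799]
tool_rot: [-3.141, 0.052, 0.0]
contact_force: [-3.4, -1.3, 6.5]
opening: 0.0084
```

Run:
```python
from h import *
st(); im=snap('wrist','w24'); s=snap('scene','s24')
a=cv2.resize(cv2.imread('pics/w24.png')[110:220,140:370],(690,330));c=cv2.resize(cv2.imread('pics/s24.png')[185:250,165:255],(690,498)[:2])
cv2.imwrite('pics/w24c.png',np.vstack([a,c])[:600] if 0 else np.vstack([a[:200],c[:398]]))
```

```text
t 30.52 pos [0.5243 0.142  0.0799] yaw -1.9 rot [-3.141  0.052  0.   ] F [-3.4 -1.3  6.5] op 0.0084 q [0.13 0.   1.93 0.   1.21 1.73]
```

View pics/w24c.png

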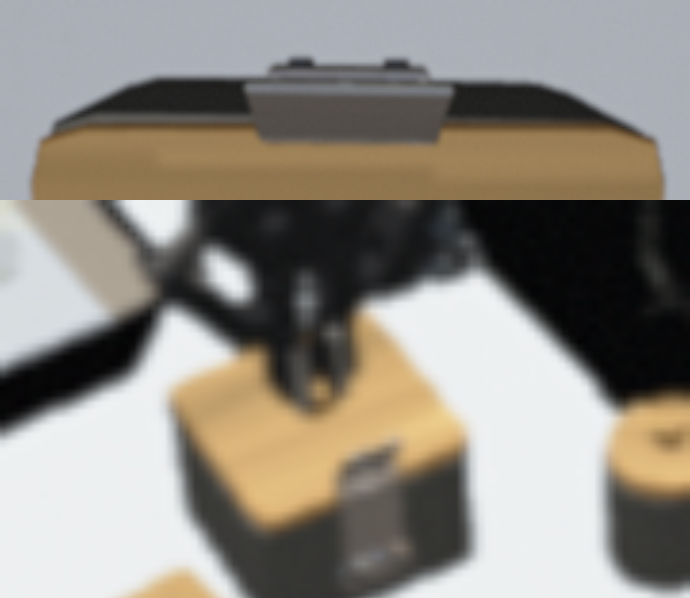

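Both clips now overlap the board, and the TCP is at 0.0799 against a predicted 0.0796. I'll give one slight further press, then release and rise.

Request:
play_rows:
  motion:
    - [[1, -0.05, 0, 0.1, 0, 0, 0], [1, -0.05, 0, 0.1, 0, 0, 0], [1, -0.05, 0, 0, 0, 0, 0], [0.4, -0.05, 0, 0, 0, 0, 0], [0.4, -0.05, 0, 0, 0, 0, 0], [0.4, -0.05, 0, -1, 0, 0, 0], [0.4, -0.05, 0, -4, 0, 0, 0], [0.4, -0.05, 0, -9, 0, 0, 0], [0.4, -0.05, 0, -13, 0, 0, 0], [0.4, -0.05, 0, -13, 0, 0, 0]]

```text
t: 31.88
tool_pos: [0.5265, 0.1423, 0.2157]
tool_rot: [-3.139, 0.052, -0.015]
contact_force: [-0.2, -0.5, 0.3]
opening: 0.0257
```

Run:
```python
from h import *
st(); im=snap('wrist','w25'); s=snap('scene','s25');t=snap('top','t25')
c=cv2.imread('pics/s25.png')[165:275,120:300];cv2.imwrite('pics/s25c.png',cv2.resize(c,None,fx=4.4,fy=4.4,interpolation=cv2.INTER_CUBIC))
print(plan((.4375,.03,.12),-2))
```

```text
t 31.88 pos [0.5265 0.1423 0.2157] yaw -1.9 rot [-3.139  0.052 -0.015] F [-0.2 -0.5  0.3] op 0.0257 q [ 0.13 -0.13  1.82  0.    1.45  1.73]
(array([-8.19, 11.47,  8.93]), array([-0.01,  0.07,  0.1 ]), np.float64(-1.9))
```

View pics/w25.png

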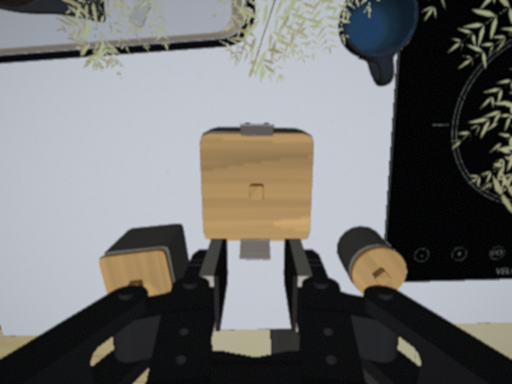

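View pics/s25c.png

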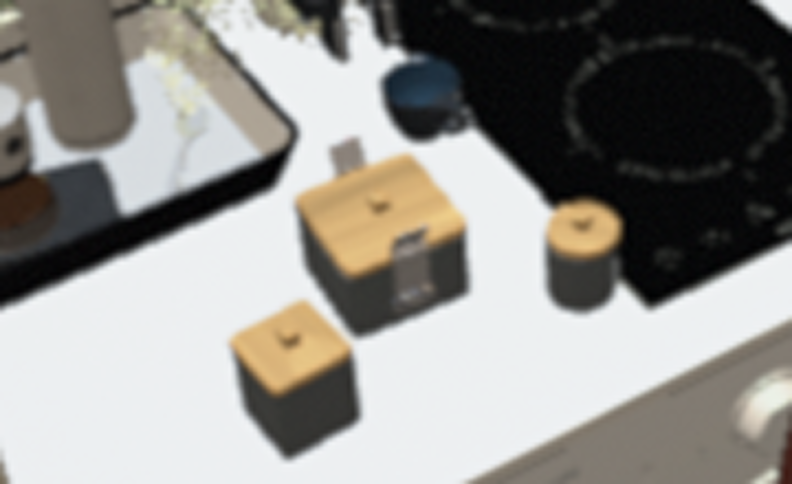

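View pics/t25.png

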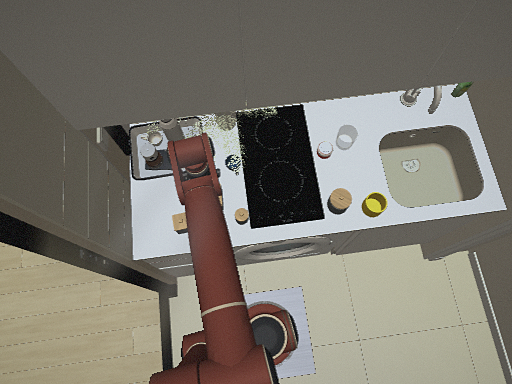

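All four are lidded in the scene, wrist and top views. As a last check I'll touch the small round lid's knob gently; it is home if the knob top is at about 0.076.

Request:
play_rows:
  motion:
    - [[1, -2, 3.5, 0, 0, 0, 0], [1, -5, 7.5, 0, 0, 0, 0], [1, -8.3, 11.5, 2, 0, 0, 0], [1, -8.3, 11.5, 6, 0, 0, 0], [1, -8.3, 11.5, 10, 0, 0, 0], [1, -8.3, 11.5, 11.5, 0, 0, 0], [1, -8.3, 11.5, 11.5, 0, 0, 0]]

```text
t: 32.9
tool_pos: [0.4352, 0.0299, 0.0927]
tool_rot: [-3.141, 0.052, 0.008]
contact_force: [1.0, -1.3, 1.0]
opening: 0.0001
```

Run:
```python
from h import *
st(); im=snap('wrist','w26'); print(plan((.4358,.0292,.078)))
a=cv2.imread('pics/w26.png');cv2.imwrite('pics/w26c.png',cv2.resize(a[140:300,160:350],None,fx=3.6,fy=3.6,interpolation=cv2.INTER_CUBIC))
```

```text
t 32.9 pos [0.4352 0.0299 0.0927] yaw -1.9 rot [-3.141  0.052  0.008] F [ 1.  -1.3  1. ] op 0.0001 q [-0.1  -0.29  2.17  0.    1.27  1.5 ]
(array([-0.06,  0.06,  1.64]), array([-0.01,  0.1 , -0.  ]), np.float64(-1.88))
```

View pics/w26c.png

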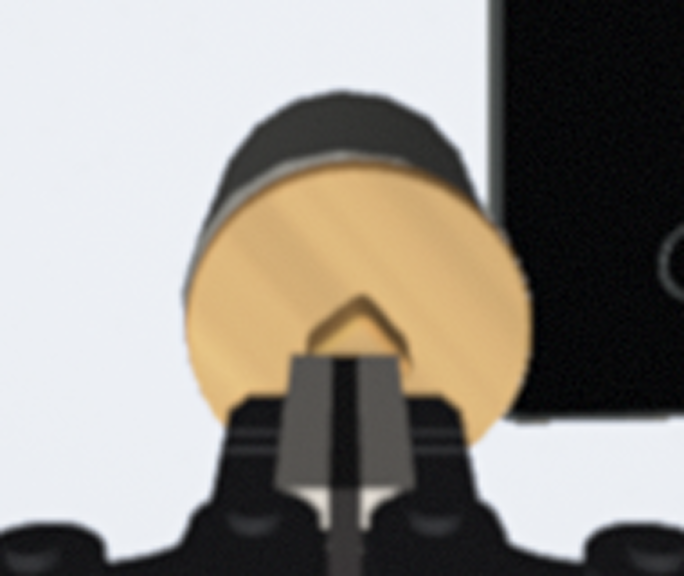

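Request:
play_rows:
  motion:
    - [[1, 0.2, 0, 0.8, 0, 0, 0], [1, 0.2, 0, 1.3, 0, 0, 0], [1, 0.2, 0, 1.5, 0, 0, 0], [1, 0.2, 0, 1.6, 0, 0, 0], [1, 0.2, 0, 1.6, 0, 0, 0]]

```text
t: 33.58
tool_pos: [0.4385, 0.0298, 0.0784]
tool_rot: [-3.141, 0.052, 0.003]
contact_force: [1.0, 0.4, 0.3]
opening: 0.0001
```

Request:
play_rows:
  motion:
    - [[1, 0, 0, 0.1, 0, 0, 0], [1, 0, 0, 0.2, 0, 0, 0], [1, 0, 0, 0.2, 0, 0, 0]]

```text
t: 33.95
tool_pos: [0.4384, 0.0298, 0.0764]
tool_rot: [-3.141, 0.052, 0.003]
contact_force: [0.3, 0.1, 0.2]
opening: 0.0002
```

There was no contact down to 0.0764, so the lid can't be standing proud: a home knob top is at 0.076. I'll retreat upward and take a final look.

Request:
play_rows:
  motion:
    - [[1, 0, 0, -3, 0, 0, 0], [0.4, 0, 0, -8, 0, 0, 0], [0.4, 0, 0, -13, 0, 0, 0], [0.4, 0, 5, -17, 0, 0, 0], [0.4, 0, 10, -17, 0, 0, 0], [0.4, 0, 15, -17, 0, 0, 0], [0.4, 0, 17, -17, 0, 0, 0], [0.4, 0, 17, -17, 0, 0, 0], [0.4, 0, 17, -17, 0, 0, 0]]

```text
t: 35.08
tool_pos: [0.4331, -0.1396, 0.2462]
tool_rot: [-3.14, 0.051, 0.003]
contact_force: [0.0, 0.8, -0.5]
opening: 0.0254
```

Run:
```python
from h import *
st(); t=snap('top','t27'); s=snap('scene','s27')
a=cv2.imread('pics/t27.png');b=cv2.imread('pics/s27.png')
cv2.imwrite('pics/f27.png',np.vstack([cv2.resize(a[120:240,125:400],(790,345),interpolation=cv2.INTER_CUBIC),cv2.resize(b[165:265,110:410],(790,255),interpolation=cv2.INTER_CUBIC)]))
for n,u,v,z in [('cup',233,162,.05),('timer',324,150,.047)]: print(n,onz(t,u,v,z).round(3))
```

```text
t 35.08 pos [ 0.4331 -0.1396  0.2462] yaw -1.9 rot [-3.14e+00  5.10e-02  3.00e-03] F [ 0.   0.8 -0.5] op 0.0254 q [-0.48 -0.38  1.97 -0.    1.55  1.13]
cup [0.655 0.037 0.05 ]
timer [ 0.658 -0.332  0.047]
```

View pics/f27.png

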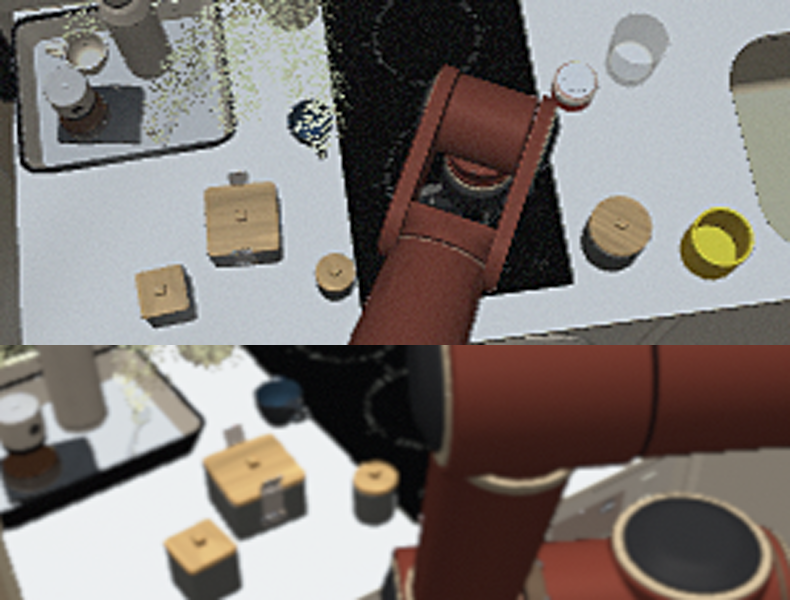

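All four canisters are closed where they stood, the cup and timer have not moved, and the arm is clear. I'll hand it in.

```bash
python3 -c "
from station import ctrl
print(ctrl.finish_job())"
```

```text
the job is handed in; nothing more can be done
None
```

I took the pile apart from the top and closed all four canisters with their own lids, then handed the job in at about 35 s of the 102 s allowed. It reported no verdict.

**Clip box:** The last lid was pressed straight down. The force rose to 4 N, flipped to −4.5 N as the clips pulled it in, and the lid stopped at the expected height (0.0799 against 0.0796). The pictures show both clips over the board.

**Small square jar:** I pressed its knob with shut fingers to check the height. That reached 34 N, firmer than I intended, though below the limits. The reading stayed 1.4 mm above the nominal height, which I put down to a height offset in the tool reading. The lid is seated, but sits about 1.4 mm off-centre within its play.

**Small round jar:** Shut fingers lowered to 0.0764 met nothing, so the lid is not standing proud (its knob top is nominally 0.076).

**Big grey round jar:** I checked this lid only by its release height and by pictures, not by touch. It looks level and centred.

**Rest of the scene:** In the last pictures the cup and timer are where they were, the canisters stand in place, and the gripper is empty and clear. The yellow jar was left alone.

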